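# Empty the bench into the bayonet-lidded scrap drum

## Task

Clear the toy maker's bench: unlock the scrap drum's bayonet lid (push down, quarter turn counter-clockwise, lift out) and lay it flat, handle up, on the middle of the round cork mat. With the lid lying there, put every loose pine offcut into the drum; then put the lid back, push it down against its spring, turn it a quarter turn clockwise and let it spring up, locked. Leave the two finished toy trucks and the jar where they stand.

Things in the scene. Friction and masses are not known exactly. Their poses are not given: they have to be found in the camera images.
- drum: Fixed grey round steel scrap drum, 200 mm high, body 210 mm across, neck (top 36 mm) 168 mm, walls and floor 6 mm, a 42 mm high cone mid-floor to spread the scrap, mouth upward, closed by a bayonet lid. Origin: centre of its underside; z up. Seen from above, lock = lugs in at the notches, push down, turn 80 degrees clockwise, let rise; unlock = push down, turn 80 degrees counter-clockwise, lift out. Firm stops end the turn.
- mouth (a point): Centre of the drum's mouth, level with the top of its flat steel collar (200 mm above the bench). Clear opening 124 mm diameter. Between notch and pocket the lid's lugs must pass under the collar's lip, which is 14 mm thick (its underside 186 mm above the bench).
- notch (a point): One of the two open notches in the collar, opposite each other, about 26 mm wide and reaching out to 77 mm from the axis, through which the lid's lugs go in and out. The point is 69 mm from the drum's axis, at the collar's top, 80 degrees counter-clockwise of the drum's +x; the other is at 180 degrees from it.
- pocket (a point): One of the two locked places of the lugs, hidden under the collar, along the drum's +x and -x (point 69 mm out along +x): a pocket about 26 mm wide in the lip's underside, roof 194 mm above the bench, so 8 mm deep. The lugs spring up into it and cannot turn back unless pushed down again.
- spring_ring (a joint): How far the sprung black ring under the drum's collar is pressed down, in m: 0 with no lid or a lid loose in the notches (ring's top 186 mm high), 0.006 with the lid locked, at least 0.014 needed to turn the lugs under the lip, 0.022 at most. It carries the lugs; 4 N to start moving, then 350 N/m, about 10 N at 0.018.
- lid: Loose lid, 0.25 kg, starts locked on the drum. Aluminium plug 116 mm diameter, 22 mm thick; two lugs along its +x and -x, 16 mm wide, 14 mm high, 74 mm out; wooden bar handle along x, 90 mm long, 22 wide, 22 to 56 mm above the underside. Same both ways round. Origin: centre of underside; its height 180 mm locked, 186 loose in the notches, under 172 to turn, 4 on the mat.
- mat: Fixed round cork mat, 170 mm diameter, 4 mm thick, on the bench. Origin: centre of its underside.
- offcut0: Loose pine offcut, about 0.07 kg, plain sawn block 80 x 40 x 32 mm (x, y, z). Origin: centre of its underside as it lies at the start (long way x). Not present in every run.
- offcut1: Loose pine offcut, about 0.07 kg, stepped block 85 x 36 mm, 22 mm thick with a 34 mm long step at its -x end that is 38 mm high. Origin: centre of its underside as it lies at the start (long way x). Not present in every run.
- offcut2: Loose pine offcut, about 0.07 kg, block with one rounded end, 44 mm wide (y) and 28 mm high: it reaches from 33 mm behind the origin (-x) to 55 mm ahead of it (+x, the half-round end). Origin: centre of its underside as it lies at the start (long way x). Not present in every run.
- offcut3: Loose pine offcut, about 0.07 kg, block with a shallow notch across its top: 90 x 38 mm, 22 mm thick in the middle, 36 mm high at both ends. Origin: centre of its underside as it lies at the start (long way x). Not present in every run.
- offcut4: Loose pine offcut, about 0.07 kg, square-section block 70 x 40 x 40 mm with eased edges. Origin: centre of its underside as it lies at the start (long way x). Not present in every run.
- offcut5: Loose pine offcut, about 0.07 kg, plain slat 95 x 30 x 26 mm (x, y, z). Origin: centre of its underside as it lies at the start (long way x). Not present in every run.
- truck0: Bystander: finished wooden toy truck with wheels and a cab, 130 x 64 mm, 84 mm high. Origin: centre of its underside. Leave it alone.
- truck1: Bystander: finished wooden toy truck with wheels and a cab, 130 x 64 mm, 84 mm high. Origin: centre of its underside. Leave it alone.
- glue_jar: Bystander: round grey jar with a white cap, 72 mm diameter, 85 mm high. Origin: centre of its underside. Leave it alone.

How it is judged:
By the outcome, as a careful person would: the job done as asked, in the order asked, and still so for the second after the job is handed in, with the robot touching nothing.
Of offcut0, offcut1, offcut2, offcut3, offcut4, offcut5 only 4 to 6 are there at a start; the rules pass over those that are not, and their reading is None.
At some moment in a run one of offcut0, offcut1, offcut2, offcut3, offcut4, offcut5 may be knocked a few centimetres aside while the robot is not near it.
Once in a run the grip may slacken for a moment while it holds something.
It also fails if it takes over 210 s, if anything falls off the work surface, if the arm or the gripper's body presses on something with over 40 N, if the wrist force passes 120 N, or if a joint passes its speed limit or range.

## Robot

A 6-joint arm with a two-finger parallel gripper is mounted at the origin on the work surface. World frame = base frame: x ahead of the robot, y to its left, z up, the work surface at z = 0. Lengths are in m, angles in rad, forces in N, time in s.
With the tool pointing down it reaches from about 0.4 to 0.825 m from the base axis. Payload 7 kg.
Tool frame: the origin (TCP) lies midway between the tips of the shut fingers; the grasp point (between the pads) lies 19 mm behind it; z points along the fingers, y is the direction in which the jaws open and shut (so a half turn about z gives the same grasp; the last joint's range is limited). The gripper opens to 88 mm and grips with 3 to 60 N. Pads are 19 mm wide; open, the fingers measure 130 mm over their backs; the gripper's body (78 mm by 193 mm) begins 47 mm behind the grasp point.
Start: joints at [1.486, 0.359, 0.012, 0, -1.224, -0.288], TCP at [0.246, 0.629, 0.227] pointing down, gripper open.
Joint ranges: [-3.07, 3.07], [-1.43, 2.12], [-1.02, 1.25], [-3.03, 1.67], [-3.05, -0], [-3.03, 3.03]. Speed limits (rad/s): [2.39, 2.39, 3.01, 3.14, 3.14, 3.14].

## Interface

Orientations are given as [roll, pitch, yaw] about the fixed x, y, z axes, in that order (R = Rz(yaw) Ry(pitch) Rx(roll)).
In Python, from plant import readout, eyes, ticket gives the robot as it stands.
- The arm moves only by the tool step_arm, never from a script. Its argument "moves" is a list of rows, each an object of numbers: "rx", "ry", "rz": the turn, a rotation vector about the tool's x, y, z in rad; "x", "y", "z": the shift along the tool's x, y, z in mm; "hand": the closure in counts, from 0 (fully open) to 255 (shut). In form: [{"rx": .., "ry": .., "rz": .., "x": .., "y": .., "z": .., "hand": ..}, ...]. A call has 1 to 10 rows; each row is the pose to reach, as a shift and turn from the pose commanded when the call began, along the tool's axes at that moment; what a row does not reach only later rows make up. A row lasts 1/8 s, in which the tool goes at most 62.5 mm and 10.7 degrees, less where a joint would pass 70% of its speed; a pose out of reach is approached as far as the arm can. A call with a gripper value outside its range is refused whole. The fingers move at their own pace and stop on an object; "newtons" is the grip in N (left out, the last holds). Time passes only in rows, so rows that repeat a pose let the fingers close. It gives the time, the measured TCP pose, the force and the opening at its end, in the units of the state.
- readout.read_state(): the state, without advancing time (a new reading comes with each control period).
- eyes.read_camera(name): name is "side" or "top" or "wrist"; returns a dict with "color" (420x560x3 uint8, red, green, blue), "depth" (420x560 float32, m along the optical axis (not along the pixel's ray), 0 where there is no reading), "mtx" (3x3 intrinsics, pixels), "k1" (the pictures are not rectified: a ray, as slopes to the right and down, at radius r is drawn at 1 + k1 r^2 times it, then the intrinsics apply), "extrinsics" (4x4, takes a point from camera to world coordinates). Camera axes: x right, y up, looking along -z (the intrinsics and any distortion apply to the point x, -y, -z); pixel columns grow to the right and rows downward; lengths in m; the calibration is good to about 2 mm. A picture is of the moment at which its call begins.
- ticket.close_job(): hands the job in, once; it reports no verdict.
The state is a dict: "time_s": time; "joint_pos": joint angles; "qd": joint speeds; "joint_torque": joint torques, N m; "eef_pos": TCP position; "orientation": TCP orientation; "force": force on the tool from outside, world axes, zero at the start; "ft_torque": the same for the moment, N m; "width": opening from 0.0 (shut) to 1.0 (fully open).
Only numpy, scipy, OpenCV 4.12 (cv2) and the standard library are available. Lean on these libraries where they do the work, as an engineer would, in place of code of your own. Each camera call takes 0.05 s, during which the arm holds its last target.

## Working session

There is one attempt and no reset: what is moved stays moved. The work goes in short steps, Python scripts to look and compute and a tool call to move; the robot and the scene stay as the last step left them, time stands still between calls to the robot, and variables do not carry over. Pictures are saved under pics/ and viewed, and the job is handed in when it is done.

Besides the shell and the picture viewer there is one more tool, called after "Call:" in YAML: its name, and indented under it one key for each argument. step_arm: Moves the arm, as the interface text tells. Its arguments: {"type":"object","properties":{"moves":{"type":"array","items":{"type":"object","properties":{"rx":{"type":"number"},"ry":{"type":"number"},"rz":{"type":"number"},"x":{"type":"number"},"y":{"type":"number"},"z":{"type":"number"},"hand":{"type":"number"}}}},"newtons":{"type":"number"}},"required":["moves"]}

```bash
ls; mkdir -p pics
cat > h.py <<'E'
import numpy as np, cv2
from plant import readout, eyes, ticket
def cam(n,save=None):
    c=eyes.read_camera(n)
    if save: cv2.imwrite('pics/'+save+'.png',c['color'][:,:,::-1])
    np.savez('/tmp/'+(save or n)+'.npz',**{k:np.array(v) for k,v in c.items()})
    return c
def load(s): 
    d=np.load('/tmp/'+s+'.npz'); return {k:d[k] for k in d.files}
def ray(c,u,v):
    K=c['mtx'];k=float(c['k1'])
    p=np.array([(u-K[0,2])/K[0,0],(v-K[1,2])/K[1,1]]);q=p.copy()
    for _ in range(20): q=p/(1+k*(q@q))
    E=c['extrinsics']; d=E[:3,:3]@np.array([q[0],-q[1],-1.]); return E[:3,3],d
def atz(c,u,v,z):
    o,d=ray(c,u,v); return o+d*(z-o[2])/d[2]
def dep(c,u,v):
    o,d=ray(c,u,v); return o+d*float(c['depth'][int(round(v)),int(round(u))])
def tri(c1,p1,c2,p2):
    o1,d1=ray(c1,*p1);o2,d2=ray(c2,*p2)
    A=np.stack([d1,-d2],1);s=np.linalg.lstsq(A,o2-o1,rcond=None)[0]
    a=o1+d1*s[0];b=o2+d2*s[1];return (a+b)/2,np.linalg.norm(a-b)
def proj(c,P):
    E=c['extrinsics'];q=E[:3,:3].T@(np.array(P)-E[:3,3]);x,y=q[0]/-q[2],-q[1]/-q[2]
    f=1+float(c['k1'])*(x*x+y*y);K=c['mtx'];return K[0,0]*x*f+K[0,2],K[1,1]*y*f+K[1,2]
def cloud(c):
    h,w=c['depth'].shape;u,v=np.meshgrid(np.arange(w,dtype=np.float32),np.arange(h,dtype=np.float32))
    D=np.array([float(c['k1']),0,0,0,0]);q=cv2.undistortPoints(np.stack([u,v],-1).reshape(-1,1,2),c['mtx'],D).reshape(h,w,2)
    d=c['depth'];P=np.stack([q[...,0]*d,-q[...,1]*d,-d],-1);E=c['extrinsics'];return P@E[:3,:3].T+E[:3,3]
E
python3 - <<'E'
from h import *
print(readout.read_state())
for n in('side','top','wrist'):
    c=cam(n,n+'0');print(n,c['mtx'].tolist(),c['k1'],np.round(c['extrinsics'],3).tolist())
E
```

```text
pics
{'time_s': 0.0, 'joint_pos': array([ 1.48610187e+00,  3.59396126e-01,  1.11010158e-02, -3.29045783e-04,
       -1.22407020e+00, -2.88100575e-01]), 'qd': array([ 1.42893728e-03, -6.47041551e-04,  2.61548276e-05,  7.50839712e-04,
       -1.59641718e-03, -6.78665595e-04]), 'joint_torque': array([-1.60184412e-03, -5.82725644e+01,  2.93060732e+01,  6.99739739e+00,
        6.95276249e-03, -1.65095321e-04]), 'eef_pos': array([0.24570551, 0.62820377, 0.22563884]), 'orientation': array([ 3.14000044e+00, -1.49262277e-04, -3.72906974e-01]), 'force': array([-0.41211015, -0.42004586, -0.63312516]), 'ft_torque': array([ 0.00416954, -0.01455463,  0.01415118]), 'width': 0.9977750040431732}
side [[423.14837361182396, 0.0, 269.99286741414693], [0.0, 423.14837361182396, 217.3104534729066], [0.0, 0.0, 1.0]] -0.003615410425529249 [[-0.738, 0.345, -0.58, 0.038], [-0.674, -0.405, 0.617, 0.597], [-0.022, 0.847, 0.532, 0.63], [0.0, 0.0, 0.0, 1.0]]
top [[408.0509773369247, 0.0, 284.08214470575433], [0.0, 408.0509773369247, 207.36280829191233], [0.0, 0.0, 1.0]] -0.05497986334730118 [[0.02, 0.994, -0.11, 0.473], [-0.999, 0.017, -0.029, 0.017], [-0.027, 0.11, 0.994, 1.198], [0.0, 0.0, 0.0, 1.0]]
wrist [[349.37709378666176, 0.0, 276.9402139575579], [0.0, 349.37709378666176, 202.04314666688558], [0.0, 0.0, 1.0]] -0.07384393876899122 [[-0.364, 0.901, 0.235, 0.309], [-0.932, -0.352, -0.09, 0.604], [0.002, -0.252, 0.968, 0.384], [0.0, 0.0, 0.0, 1.0]]
```

View pics/top0.png

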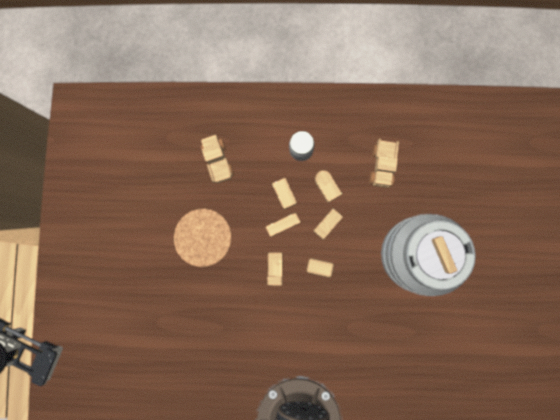

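View pics/side0.png

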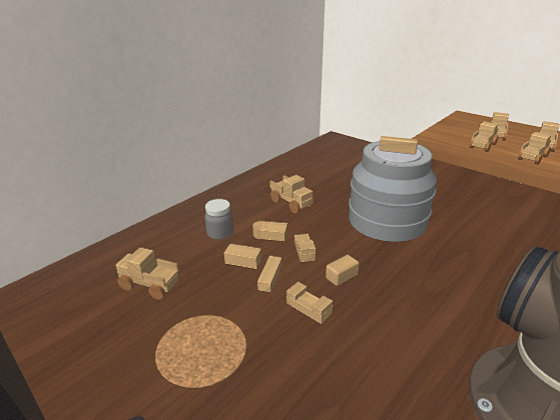

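View pics/wrist0.png

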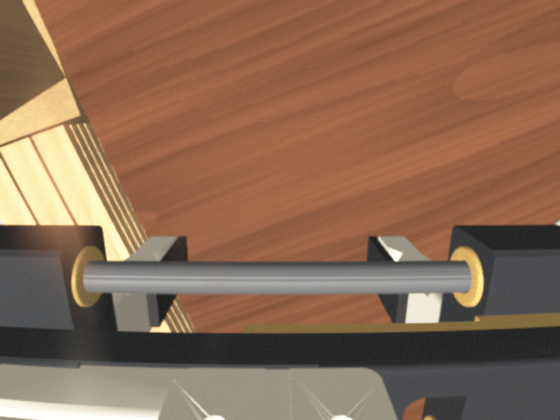

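The top view shows six offcuts at px (284,193), (328,186), (283,224), (328,223), (275,268) and (320,268). The mat is at (202,237) and the drum and lid at about (440,255). The trucks are at (215,158) and (387,163), and the jar at (301,145).

Run:
```python
from h import *
c=load('top0');P=cloud(c)
img=c['color']
def up(x0,y0,w,h,s,n): cv2.imwrite(f'pics/{n}.png',cv2.resize(img[y0:y0+h,x0:x0+w,::-1],None,fx=s,fy=s,interpolation=cv2.INTER_CUBIC))
up(255,160,100,135,4.4,'t_off'); up(375,205,110,100,5.5,'t_drum')
z=P[...,2]
m=((z>0.012)&(z<0.06)).astype(np.uint8)
n,l,st,ce=cv2.connectedComponentsWithStats(m)
for i in range(1,n):
    if 60<st[i,4]<3000:
        Q=P[l==i]; r=cv2.minAreaRect(Q[:,:2].astype(np.float32)*1000)
        print(ce[i].round(),st[i,4],'ctr',np.round(r[0]),np.round(r[1]),round(r[2],1),'ztop',np.percentile(Q[:,2],[50,95]).round(3))
# lid region
for (u,v) in [(440,240),(447,258),(425,262),(412,261),(468,247),(202,237),(100,350),(300,145),(386,178)]: print(u,v,dep(c,u,v).round(3))
```

```text
[220. 143.] 64 ctr [780. 246.] [52. 26.] 21.0 ztop [0.036 0.059]
[385. 149.] 331 ctr [ 772. -237.] [62. 53.] 83.2 ztop [0.045 0.058]
[301. 155.] 120 ctr [757.   5.] [68. 28.] 86.6 ztop [0.046 0.059]
[221. 170.] 424 ctr [707. 239.] [61. 65.] 23.0 ztop [0.045 0.058]
[380. 179.] 215 ctr [ 701. -230.] [66. 67.] 79.4 ztop [0.044 0.06 ]
[328. 185.] 458 ctr [670. -72.] [87. 45.] 31.3 ztop [0.029 0.032]
[284. 193.] 387 ctr [643.  52.] [80. 40.] 25.6 ztop [0.033 0.036]
[328. 224.] 370 ctr [558. -76.] [36. 85.] 49.6 ztop [0.025 0.041]
[283. 224.] 351 ctr [553.  55.] [30. 95.] 26.6 ztop [0.026 0.03 ]
[389. 254.] 238 ctr [ 473. -262.] [198.  70.] 1.6 ztop [0.048 0.057]
[275. 269.] 432 ctr [426.  75.] [90. 37.] 1.1 ztop [0.034 0.039]
[320. 268.] 340 ctr [432. -53.] [67. 41.] 78.5 ztop [0.04  0.044]
[297. 398.] 1402 ctr [63.  0.] [111. 230.] 1.5 ztop [0.016 0.051]
440 240 [ 0.508 -0.321  0.24 ]
447 258 [ 0.466 -0.338  0.235]
425 262 [ 0.456 -0.295  0.206]
412 261 [ 0.457 -0.271  0.179]
468 247 [ 0.494 -0.411  0.181]
202 237 [0.513 0.291 0.009]
100 350 [0.176 0.584 0.001]
300 145 [0.772 0.009 0.084]
386 178 [ 0.687 -0.235  0.06 ]
```

Run:
```python
from h import *
c=load('side0')
img=c['color']
cv2.imwrite('pics/s_off.png',cv2.resize(img[200:330,210:370,::-1],None,fx=4.5,fy=4.5,interpolation=cv2.INTER_CUBIC))
cv2.imwrite('pics/s_drum.png',cv2.resize(img[125:205,345:440,::-1],None,fx=6,fy=6,interpolation=cv2.INTER_CUBIC))
```

```text
(no output)
```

View pics/t_drum.png

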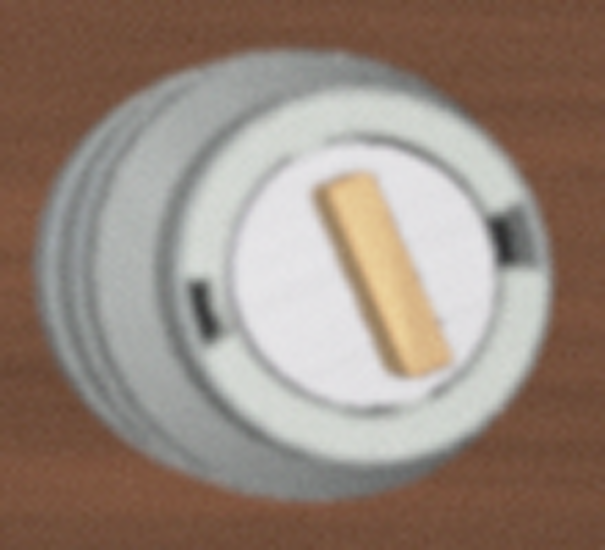

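View pics/t_off.png

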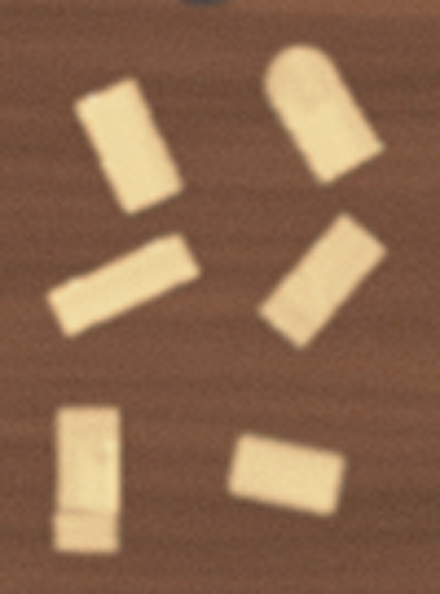

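View pics/s_off.png

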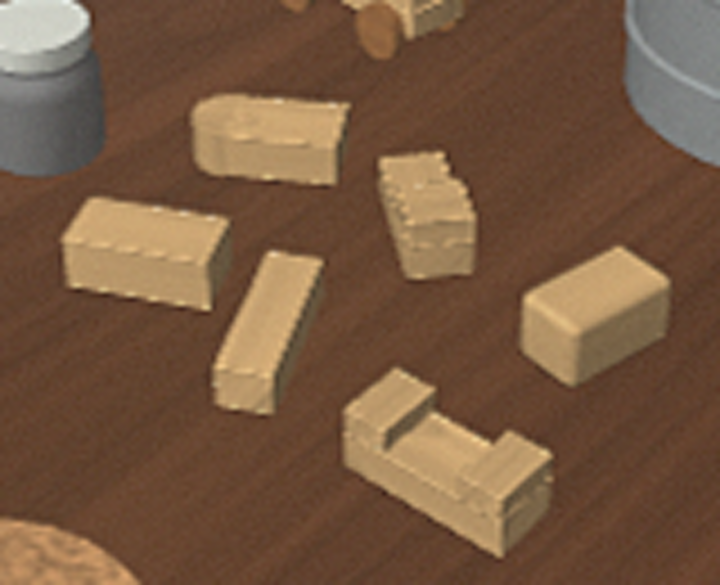

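View pics/s_drum.png

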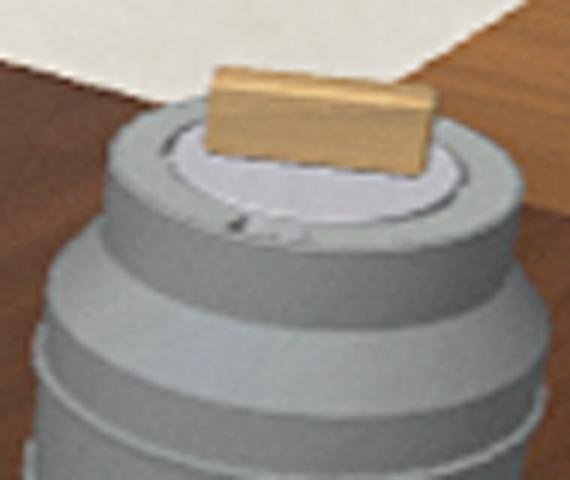

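Run:
```python
from h import *
from scipy.optimize import least_squares
t=load('top0');s=load('side0')
def T(x,y): return (375+x/5.5-.4,205+y/5.5-.4)
def S(x,y): return (345+x/6-.4,125+y/6-.4)
# handle top corners: far end(+x) ; near end
top=[T(325,183),T(375,173),T(452,360),T(405,377)]
for p in top: print('h z.236',atz(t,*p,.236).round(4))
# side: right end in side image? corners of top face
for n,a,b in [('A',T(325,183),S(218,66)),('B',T(375,173),S(218,92)),('mid',T(389,273),S(327,86))]:
    print(n,[np.round(q,4) for q in tri(t,a,s,b)])
P=cloud(t);z=P[...,2]
# collar ring edges in top image: fit outer circle R .084, inner .062 at z .2 from picked points
out=[(365,85),(552,275),(368,465),(180,275)];inn=[(365,135),(500,272),(370,408),(233,275)]
for nm,L in(('out',out),('in',inn)):
    Q=np.array([atz(t,*T(*p),.2)[:2] for p in L])
    r=least_squares(lambda a:np.hypot(*(Q-a[:2]).T)-a[2],[.48,-.33,.07]).x;print(nm,r.round(4))
m=(z>.196)&(z<.212);Q=P[m];print(m.sum(),Q[:,:2].mean(0),np.median(Q[:,2]))
for nm,p in(('notchL',(207,308)),('notchR',(515,236))): print(nm,atz(t,*T(*p),.2).round(4))
Q=np.array([atz(s,*S(*p),.2)[:2] for p in [(112,150),(350,248),(522,190),(180,103),(240,237),(450,235)]])
r=least_squares(lambda a:np.hypot(*(Q-a[:2]).T)-a[2],[.48,-.33,.07]).x;print('side out',r.round(4))
```

```text
h z.236 [ 0.5129 -0.307   0.236 ]
h z.236 [ 0.5175 -0.3286  0.236 ]
h z.236 [ 0.4387 -0.36    0.236 ]
h z.236 [ 0.4313 -0.3398  0.236 ]
A [array([ 0.5104, -0.3068,  0.241 ]), np.float64(0.0054)]
B [array([ 0.519 , -0.334 ,  0.2194]), np.float64(0.0018)]
mid [array([ 0.474 , -0.3356,  0.2327]), np.float64(0.0025)]
out [ 0.4748 -0.3369  0.083 ]
in [ 0.476  -0.337   0.0596]
3036 [ 0.45470058 -0.31611548] 0.20150246452398846
notchL [ 0.4586 -0.2661  0.2   ]
notchR [ 0.4922 -0.4034  0.2   ]
side out [ 0.4722 -0.3316  0.0811]
```

```bash
cat >> h.py <<'E'
from scipy.spatial.transform import Rotation as Ro
def to(*targets,cmd=None):
    """targets (x,y,z,yawdeg); prints moves in current tool frame"""
    s=readout.read_state()
    if cmd is None: p=s['eef_pos'];R=Ro.from_euler('xyz',s['orientation'])
    else: p=np.array(cmd[:3]);R=Ro.from_euler('xyz',[np.pi,0,np.deg2rad(cmd[3])])
    print('t',round(s['time_s'],2),'at',(s['eef_pos']*1000).round(1),np.rad2deg(s['orientation']).round(2),'F',s['force'].round(1),'w',round(s['width'],3),'j',np.rad2deg(s['joint_pos']).round(0))
    for x,y,z,yaw in targets:
        d=R.inv().apply(np.array([x,y,z])-p)*1000
        r=(R.inv()*Ro.from_euler('xyz',[np.pi,0,np.deg2rad(yaw)])).as_rotvec()
        print(dict(zip(['x','y','z'],d.round(1).tolist())),'r',r.round(3).tolist())
E
python3 - <<'E'
from h import *
to((.50,.15,.36,-90),(.5,.15,.36,-100))
E
```

```text
t 0.15 at [245.8 628.3 225.8] [ 1.7993e+02 -1.0000e-02 -2.1360e+01] F [-0.7  0.2 -0.5] w 1.0 j [ 85.  21.   1.  -0. -70. -17.]
{'x': 411.0, 'y': 353.0, 'z': -133.6} r [0.001, -0.001, 1.198]
{'x': 411.0, 'y': 353.0, 'z': -133.6} r [0.001, -0.001, 1.372]
```

Call:
step_arm:
  moves:
    - {"x": 40, "y": 30, "z": -130, "rz": 0.15}
    - {"x": 411, "y": 353, "z": -134, "rz": 1.2}
    - {"x": 411, "y": 353, "z": -134, "rz": 1.2}
    - {"x": 411, "y": 353, "z": -134, "rz": 1.2}
    - {"x": 411, "y": 353, "z": -134, "rz": 1.2}
    - {"x": 411, "y": 353, "z": -134, "rz": 1.2}
    - {"x": 411, "y": 353, "z": -134, "rz": 1.2}
    - {"x": 411, "y": 353, "z": -134, "rz": 1.2}
    - {"x": 411, "y": 353, "z": -134, "rz": 1.2}
    - {"x": 411, "y": 353, "z": -134, "rz": 1.2}

```text
$.moves[0]: bad value
```

Run:
```python
from h import *
cam('wrist','w1')
to((.50,-.25,.36,-150),(.52,-.30,.36,-157.4))
```

```text
t 0.2 at [245.8 628.4 226. ] [ 1.7994e+02 -1.0000e-02 -2.1360e+01] F [-0.4 -0.3  0.9] w 1.0 j [ 85.  21.   1.  -0. -70. -17.]
{'x': 556.7, 'y': 725.5, 'z': -133.2} r [0.0, -0.001, 2.245]
{'x': 593.6, 'y': 764.8, 'z': -133.2} r [0.0, -0.001, 2.374]
```

View pics/w1.png

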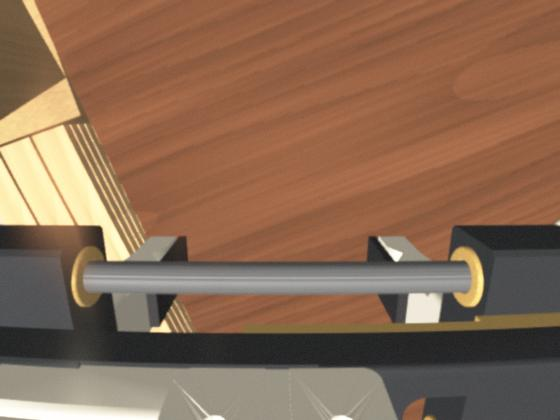

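The call was refused with "bad value", so the arm hasn't moved and the view is unchanged. I'll give every field.

Call:
step_arm:
  moves:
    - {"rx": 0, "ry": 0, "rz": 0.15, "x": 40, "y": 30, "z": -130, "hand": 0}
    - {"rx": 0, "ry": 0, "rz": 1.2, "x": 411, "y": 353, "z": -134, "hand": 0}
    - {"rx": 0, "ry": 0, "rz": 1.2, "x": 411, "y": 353, "z": -134, "hand": 0}
    - {"rx": 0, "ry": 0, "rz": 1.2, "x": 411, "y": 353, "z": -134, "hand": 0}
    - {"rx": 0, "ry": 0, "rz": 1.2, "x": 411, "y": 353, "z": -134, "hand": 0}
    - {"rx": 0, "ry": 0, "rz": 1.2, "x": 411, "y": 353, "z": -134, "hand": 0}
    - {"rx": 0, "ry": 0, "rz": 1.2, "x": 411, "y": 353, "z": -134, "hand": 0}
    - {"rx": 0, "ry": 0, "rz": 1.2, "x": 411, "y": 353, "z": -134, "hand": 0}
    - {"rx": 0, "ry": 0, "rz": 1.2, "x": 411, "y": 353, "z": -134, "hand": 0}
    - {"rx": 0, "ry": 0, "rz": 1.2, "x": 411, "y": 353, "z": -134, "hand": 0}

```text
time_s: 1.45
eef_pos: [0.501, 0.1474, 0.3612]
orientation: [-3.141, 0.0, -1.575]
force: [0.2, 1.0, -0.1]
width: 1.001
```

Run:
```python
from h import *
cam('wrist','w1')
to((.50,-.25,.36,-150),(.52,-.30,.36,-157.4))
```

```text
t 1.5 at [501.6 146.5 361.4] [-1.7995e+02 -2.0000e-02 -9.0270e+01] F [ 0.7 -0.5  1.5] w 1.002 j [ 38.   2.  -5.   0. -82. -38.]
{'x': 396.5, 'y': -0.3, 'z': 1.5} r [-0.001, 0.0, 1.043]
{'x': 446.4, 'y': -20.5, 'z': 1.6} r [-0.001, 0.0, 1.172]
```

View pics/w1.png

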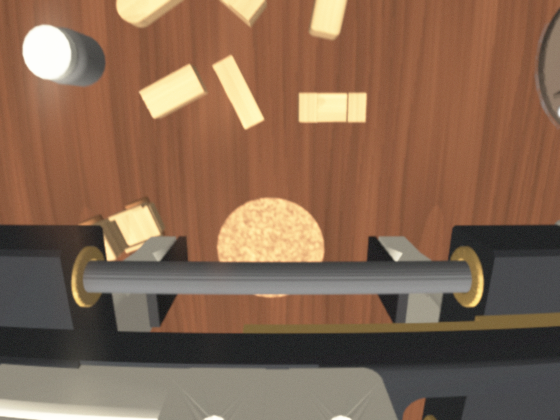

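Call:
step_arm:
  moves:
    - {"rx": 0, "ry": 0, "rz": 1.17, "x": 456, "y": -40, "z": 0, "hand": 0}
    - {"rx": 0, "ry": 0, "rz": 1.17, "x": 456, "y": -40, "z": 0, "hand": 0}
    - {"rx": 0, "ry": 0, "rz": 1.17, "x": 456, "y": -40, "z": 0, "hand": 0}
    - {"rx": 0, "ry": 0, "rz": 1.17, "x": 456, "y": -40, "z": 0, "hand": 0}
    - {"rx": 0, "ry": 0, "rz": 1.17, "x": 456, "y": -40, "z": 0, "hand": 0}
    - {"rx": 0, "ry": 0, "rz": 1.17, "x": 456, "y": -40, "z": 0, "hand": 0}
    - {"rx": 0, "ry": 0, "rz": 1.17, "x": 456, "y": -40, "z": 0, "hand": 0}
    - {"rx": 0, "ry": 0, "rz": 1.17, "x": 456, "y": -40, "z": 0, "hand": 0}
    - {"rx": 0, "ry": 0, "rz": 1.17, "x": 456, "y": -40, "z": 0, "hand": 0}
    - {"rx": 0, "ry": 0, "rz": 1.17, "x": 456, "y": -40, "z": 0, "hand": 0}

```text
time_s: 2.75
eef_pos: [0.5392, -0.305, 0.3606]
orientation: [3.141, 0.0, -2.742]
force: [-0.1, 0.3, -0.6]
width: 1.003
```

Run:
```python
from h import *
c=cam('wrist','w2')
to((.475,-.336,.30,-157.4))
cv2.imwrite('pics/w2c.png',cv2.resize(c['color'][0:270,110:450,::-1],None,fx=2.2,fy=2.2,interpolation=cv2.INTER_CUBIC))
```

```text
t 2.8 at [ 539.3 -304.7  360.9] [-1.7999e+02  3.0000e-02 -1.5707e+02] F [-0.3  0.7 -0.1] w 0.999 j [-11.  12.   6.  -0. -84. -56.]
{'x': 71.4, 'y': -3.8, 'z': 60.8} r [-0.0, 0.0, 0.006]
```

View pics/w2c.png

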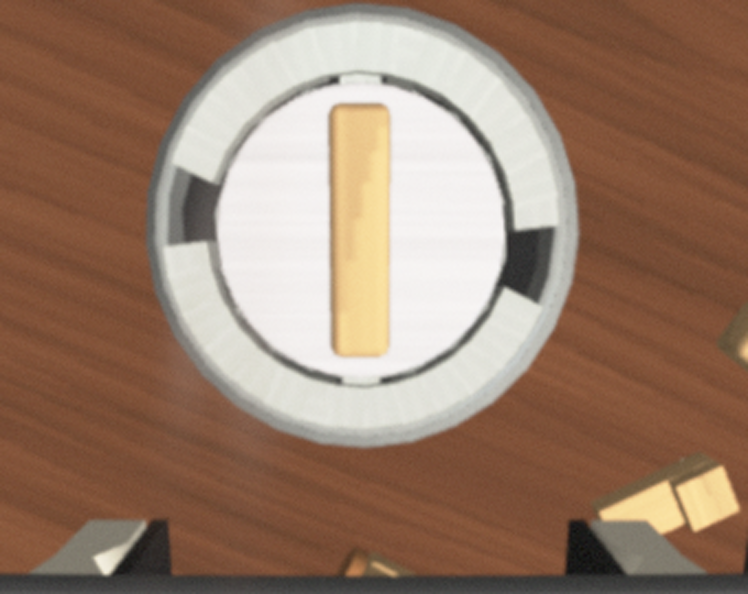

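Run:
```python
from h import *
c=load('w2')
W=lambda x,y:(110+x/2.2-.3,y/2.2-.3)
a=atz(c,*W(360,104),.236);b=atz(c,*W(361,355),.236);print(a,b,(a+b)/2,np.rad2deg(np.arctan2(*(a-b)[1::-1])),np.linalg.norm(a-b))
l=[atz(c,*W(x,230),.236) for x in(332,389)];print('w',l,np.linalg.norm(l[0]-l[1]))
a=atz(c,*W(360,78),.194);b=atz(c,*W(361,380),.194);print('lug',(a+b)/2,np.rad2deg(np.arctan2(*(a-b)[1::-1])))
a=atz(c,*W(205,208),.2);b=atz(c,*W(518,263),.2)
# outer corners of notches
L=[atz(c,*W(*p),.2) for p in[(177,168),(217,184),(168,244),(213,240)]];R=[atz(c,*W(*p),.2) for p in[(507,228),(554,227),(499,289),(539,302)]]
a=np.mean(L,0);b=np.mean(R,0);print('notch',(a+b)/2,np.rad2deg(np.arctan2(*(b-a)[1::-1])),np.linalg.norm(a-b))
from scipy.optimize import least_squares
for nm,z,L in(('plug',.202,[(216,220),(508,220),(362,84),(362,374)]),('outer',.2,[(162,225),(565,225),(362,14),(362,436)])):
    Q=np.array([atz(c,*W(*p),z)[:2] for p in L]);print(nm,least_squares(lambda a:np.hypot(*(Q-a[:2]).T)-a[2],[.48,-.33,.07]).x.round(4))
t=load('top0')
T=lambda x,y:(375+x/5.5-.4,205+y/5.5-.4)
print('z handle tri',tri(c,W(361,230),t,T(389,273)))
print('notch tri',tri(c,W(195,209),t,T(515,236)),tri(c,W(525,262),t,T(207,308)))
```

```text
[ 0.43430586 -0.35209092  0.236     ] [ 0.51477233 -0.31785285  0.236     ] [ 0.47453909 -0.33497189  0.236     ] -156.95049596906807 0.08744768944094862
w [array([ 0.47744123, -0.34477954,  0.236     ]), array([ 0.46952803, -0.32605444,  0.236     ])] 0.020328502831536425
lug [ 0.47459143 -0.33540467  0.194     ] -156.9900069718447
notch [ 0.47484162 -0.33532493  0.2       ] 104.10556731553226 0.1352974806959212
plug [ 0.4742 -0.3349  0.0576]
outer [ 0.4746 -0.3341  0.0823]
z handle tri (array([ 0.47421734, -0.33527428,  0.23196389]), np.float64(0.001698253261901423))
notch tri (array([ 0.49121325, -0.39763263,  0.21347631]), np.float64(0.0015388334518168113)) (array([ 0.45822108, -0.26817819,  0.19275065]), np.float64(0.0005031534138297555))
```

Call:
step_arm:
  moves:
    - {"rx": 0, "ry": 0, "rz": 0, "x": 71.5, "y": -2.7, "z": 40, "hand": 0}
    - {"rx": 0, "ry": 0, "rz": 0, "x": 71.5, "y": -2.7, "z": 106, "hand": 0}
    - {"rx": 0, "ry": 0, "rz": 0, "x": 71.5, "y": -2.7, "z": 106, "hand": 0}
    - {"rx": 0, "ry": 0, "rz": 0, "x": 71.5, "y": -2.7, "z": 106, "hand": 0}

```text
time_s: 3.3
eef_pos: [0.475, -0.3357, 0.2554]
orientation: [-3.141, -0.0, -2.741]
force: [0.3, -0.7, 0.7]
width: 0.998
```

Run:
```python
from h import *
cam('wrist','w3')
to((.4745,-.335,.206,-157.))
```

```text
t 3.35 at [ 475.9 -336.1  256.5] [-1.7988e+02  6.0000e-02 -1.5706e+02] F [0.3 0.2 1.3] w 1.0 j [-16.  11.  -9.   0. -70. -51.]
{'x': 0.9, 'y': 1.7, 'z': 50.5} r [-0.002, 0.001, -0.001]
```

View pics/w3.png

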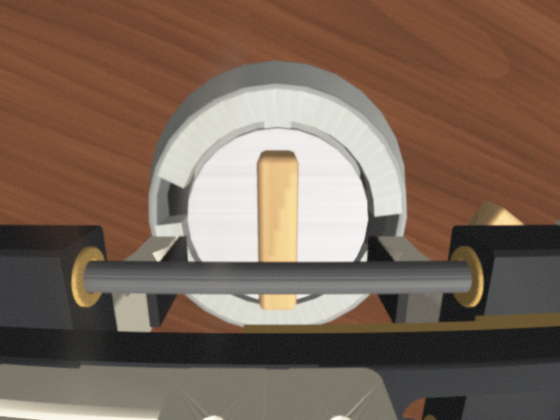

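The handle is centred between the jaws, spanning px 258-298. I'll descend and grip.

Call:
step_arm:
  moves:
    - {"rx": 0, "ry": 0, "rz": 0, "x": 0, "y": 1, "z": 30, "hand": 0}
    - {"rx": 0, "ry": 0, "rz": 0, "x": 0, "y": 1, "z": 50, "hand": 0}
    - {"rx": 0, "ry": 0, "rz": 0, "x": 0, "y": 1, "z": 50, "hand": 0}
    - {"rx": 0, "ry": 0, "rz": 0, "x": 0, "y": 1, "z": 50, "hand": 255}
    - {"rx": 0, "ry": 0, "rz": 0, "x": 0, "y": 1, "z": 50, "hand": 255}
    - {"rx": 0, "ry": 0, "rz": 0, "x": 0, "y": 1, "z": 50, "hand": 255}
    - {"rx": 0, "ry": 0, "rz": 0, "x": 0, "y": 1, "z": 50, "hand": 255}
    - {"rx": 0, "ry": 0, "rz": 0, "x": 0, "y": 1, "z": 50, "hand": 255}
  newtons: 50

```text
time_s: 4.35
eef_pos: [0.4739, -0.3353, 0.2047]
orientation: [-3.142, 0.0, -2.743]
force: [0.9, 0.0, -0.3]
width: 0.496
```

Run:
```python
from h import *
to((.4745,-.335,.206,-157.))
```

```text
t 4.35 at [ 473.9 -335.3  204.7] [-180.      0.   -157.15] F [ 0.9  0.  -0.3] w 0.496 j [-16.  13. -13.   0. -64. -51.]
{'x': -0.7, 'y': 0.0, 'z': -1.3} r [-0.0, 0.0, -0.003]
```

Call:
step_arm:
  moves:
    - {"rx": 0, "ry": 0, "rz": 0, "x": 0, "y": 0, "z": 0, "hand": 255}
    - {"rx": 0, "ry": 0, "rz": 0, "x": 0, "y": 0, "z": 0, "hand": 255}
    - {"rx": 0, "ry": 0, "rz": 0, "x": 0, "y": 0, "z": 0, "hand": 255}
    - {"rx": 0, "ry": 0, "rz": 0, "x": 0, "y": 0, "z": 0, "hand": 255}
  newtons: 50

```text
time_s: 4.85
eef_pos: [0.4739, -0.3353, 0.2046]
orientation: [-3.141, 0.0, -2.743]
force: [-0.2, -0.2, -0.4]
width: 0.251
```

Call:
step_arm:
  moves:
    - {"rx": 0, "ry": 0, "rz": 0, "x": 0, "y": 0, "z": 4, "hand": 255}
    - {"rx": 0, "ry": 0, "rz": 0, "x": 0, "y": 0, "z": 8, "hand": 255}
    - {"rx": 0, "ry": 0, "rz": 0, "x": 0, "y": 0, "z": 12, "hand": 255}
    - {"rx": 0, "ry": 0, "rz": 0, "x": 0, "y": 0, "z": 12, "hand": 255}

```text
time_s: 5.35
eef_pos: [0.4741, -0.3354, 0.1928]
orientation: [-3.141, 0.0, -2.743]
force: [-1.3, 0.2, 7.0]
width: 0.247
```

Call:
step_arm:
  moves:
    - {"rx": 0, "ry": 0, "rz": -0.17, "x": 0, "y": 0, "z": 0, "hand": 255}
    - {"rx": 0, "ry": 0, "rz": -0.34, "x": 0, "y": 0, "z": 0, "hand": 255}
    - {"rx": 0, "ry": 0, "rz": -0.51, "x": 0, "y": 0, "z": 0, "hand": 255}
    - {"rx": 0, "ry": 0, "rz": -0.68, "x": 0, "y": 0, "z": 0, "hand": 255}
    - {"rx": 0, "ry": 0, "rz": -0.85, "x": 0, "y": 0, "z": 0, "hand": 255}
    - {"rx": 0, "ry": 0, "rz": -1.02, "x": 0, "y": 0, "z": 0, "hand": 255}
    - {"rx": 0, "ry": 0, "rz": -1.19, "x": 0, "y": 0, "z": 0, "hand": 255}
    - {"rx": 0, "ry": 0, "rz": -1.36, "x": 0, "y": 0, "z": 0, "hand": 255}
    - {"rx": 0, "ry": 0, "rz": -1.4, "x": 0, "y": 0, "z": 0, "hand": 255}
    - {"rx": 0, "ry": 0, "rz": -1.4, "x": 0, "y": 0, "z": 0, "hand": 255}

```text
time_s: 6.6
eef_pos: [0.4747, -0.3357, 0.1933]
orientation: [-3.14, -0.002, -1.342]
force: [-0.1, -0.2, 6.8]
width: 0.249
```

Run:
```python
from h import *
c=cam('wrist','w4');to((.4745,-.335,.206,-77.));print(readout.read_state()['ft_torque'])
```

```text
t 6.65 at [ 474.7 -335.7  193.4] [-1.7991e+02 -9.0000e-02 -7.6900e+01] F [0.8 0.2 6.6] w 0.249 j [-16.  13. -14.   0. -62.  29.]
{'x': -0.7, 'y': 0.0, 'z': -12.6} r [-0.002, -0.002, 0.002]
[ 0.2141668  -0.04139494  0.18640524]
```

View pics/w4.png

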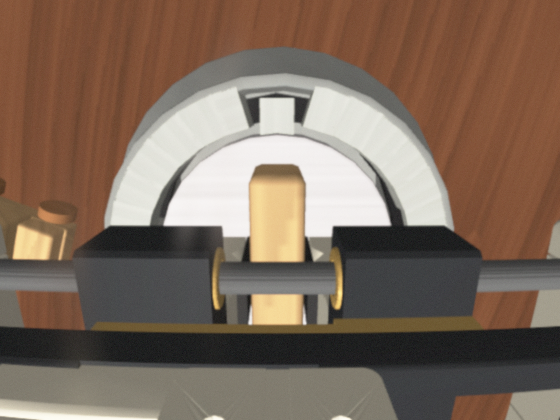

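Call:
step_arm:
  moves:
    - {"rx": 0, "ry": 0, "rz": 0, "x": 0, "y": 0, "z": -8, "hand": 255}
    - {"rx": 0, "ry": 0, "rz": 0, "x": 0, "y": 0, "z": -16, "hand": 255}
    - {"rx": 0, "ry": 0, "rz": 0, "x": 0, "y": 0, "z": -24, "hand": 255}
    - {"rx": 0, "ry": 0, "rz": 0, "x": 0, "y": 0, "z": -35, "hand": 255}
    - {"rx": 0, "ry": 0, "rz": 0, "x": 0, "y": 0, "z": -70, "hand": 255}
    - {"rx": 0, "ry": 0, "rz": 0, "x": 0, "y": 0, "z": -70, "hand": 255}

```text
time_s: 7.4
eef_pos: [0.475, -0.3358, 0.2654]
orientation: [-3.138, -0.003, -1.343]
force: [0.2, -0.5, -3.5]
width: 0.246
```

Run:
```python
from h import *
from scipy.optimize import least_squares
cam('top','t1')
c=load('w1');im=c['color'];cv2.imwrite('pics/w1c.png',cv2.resize(im[0:310,110:420,::-1],None,fx=1.9,fy=1.9,interpolation=cv2.INTER_CUBIC))
t=load('top0')
def fit(c,L,z):
    Q=np.array([atz(c,*p,z)[:2] for p in L]);return least_squares(lambda a:np.hypot(*(Q-a[:2]).T)-a[2],[.5,.3,.08]).x.round(4)
print(fit(c,[(217,248),(324,248),(271,197),(271,297)],.004))
# colour segmentation of mat in top
hsv=t['color'].astype(int);m=((hsv[...,0]>150)&(hsv[...,2]>50)&(hsv[...,2]<130)).astype(np.uint8)
m[:, :160]=0;m[:,250:]=0;m[:200]=0;m[280:]=0
k=cv2.morphologyEx(m,cv2.MORPH_CLOSE,np.ones((5,5)));ct=max(cv2.findContours(k,0,1)[0],key=cv2.contourArea)[:,0];print(cv2.minEnclosingCircle(ct))
print(fit(t,ct,.004))
s=load('side0');print(fit(s,[(155,350),(247,350),(200,316),(197,385)],.004))
to((.513,.29,.263,-77.))
```

```text
[0.5128 0.2918 0.0849]
((201.84910583496094, 237.25148010253906), 29.444717407226562)
[0.5127 0.2934 0.0849]
[0.5091 0.2929 0.0842]
t 7.45 at [ 474.2 -335.2  263.5] [-1.7991e+02 -3.0000e-02 -7.6940e+01] F [-0.2  0.  -3.9] w 0.249 j [-16.  10.  -8.  -0. -71.  29.]
{'x': -600.3, 'y': -179.0, 'z': 0.5} r [-0.002, -0.001, 0.001]
```

Call:
step_arm:
  moves:
    - {"rx": 0, "ry": 0, "rz": 0, "x": -30, "y": -9, "z": -15, "hand": 255}
    - {"rx": 0, "ry": 0, "rz": 0, "x": -602, "y": -179, "z": -15, "hand": 255}
    - {"rx": 0, "ry": 0, "rz": 0, "x": -602, "y": -179, "z": -15, "hand": 255}
    - {"rx": 0, "ry": 0, "rz": 0, "x": -602, "y": -179, "z": -15, "hand": 255}
    - {"rx": 0, "ry": 0, "rz": 0, "x": -602, "y": -179, "z": -15, "hand": 255}
    - {"rx": 0, "ry": 0, "rz": 0, "x": -602, "y": -179, "z": -15, "hand": 255}
    - {"rx": 0, "ry": 0, "rz": 0, "x": -602, "y": -179, "z": -15, "hand": 255}
    - {"rx": 0, "ry": 0, "rz": 0, "x": -602, "y": -179, "z": -15, "hand": 255}
    - {"rx": 0, "ry": 0, "rz": 0, "x": -602, "y": -179, "z": -15, "hand": 255}
    - {"rx": 0, "ry": 0, "rz": 0, "x": -602, "y": -179, "z": -15, "hand": 255}

```text
time_s: 8.7
eef_pos: [0.5091, 0.2592, 0.2764]
orientation: [3.14, -0.001, -1.343]
force: [0.9, -0.5, -3.1]
width: 0.25
```

Run:
```python
from h import *
to((.512,.2925,.10,-77.),(.512,.2925,.0295,-77.))
```

```text
t 8.7 at [509.1 259.2 276.4] [ 1.7989e+02 -3.0000e-02 -7.6930e+01] F [ 0.9 -0.5 -3.1] w 0.25 j [ 47.   9.  -8.  -0. -73. -33.]
{'x': -31.9, 'y': -10.7, 'z': 176.3} r [0.002, -0.001, 0.001]
{'x': -31.9, 'y': -10.8, 'z': 246.8} r [0.002, -0.001, 0.001]
```

Call:
step_arm:
  moves:
    - {"rx": 0, "ry": 0, "rz": 0, "x": -32, "y": -11, "z": 30, "hand": 255}
    - {"rx": 0, "ry": 0, "rz": 0, "x": -32, "y": -11, "z": 90, "hand": 255}
    - {"rx": 0, "ry": 0, "rz": 0, "x": -32, "y": -11, "z": 150, "hand": 255}
    - {"rx": 0, "ry": 0, "rz": 0, "x": -32, "y": -11, "z": 210, "hand": 255}
    - {"rx": 0, "ry": 0, "rz": 0, "x": -32, "y": -11, "z": 226, "hand": 255}
    - {"rx": 0, "ry": 0, "rz": 0, "x": -32, "y": -11, "z": 226, "hand": 255}
    - {"rx": 0, "ry": 0, "rz": 0, "x": -32, "y": -11, "z": 226, "hand": 255}

```text
time_s: 9.57
eef_pos: [0.515, 0.2923, 0.0539]
orientation: [-3.138, 0.002, -1.342]
force: [0.3, 0.2, -3.0]
width: 0.248
```

Run:
```python
from h import *
cam('side','s5')
to((.512,.2925,.0292,-77.))
```

```text
t 9.62 at [515.  292.4  54.1] [-1.7979e+02  1.2000e-01 -7.6920e+01] F [-0.2 -0.1 -2.3] w 0.249 j [ 48.  22. -22.   0. -45. -35.]
{'x': -0.7, 'y': 3.0, 'z': 24.9} r [-0.004, 0.002, 0.001]
```

View pics/s5.png

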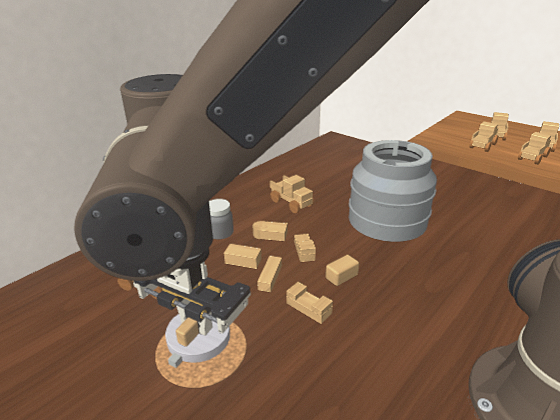

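The lid is held flat over the mat, at px (197,340). Lowering.

Call:
step_arm:
  moves:
    - {"rx": 0, "ry": 0, "rz": 0, "x": 0, "y": 2, "z": 12, "hand": 255}
    - {"rx": 0, "ry": 0, "rz": 0, "x": 0, "y": 2, "z": 20, "hand": 255}
    - {"rx": 0, "ry": 0, "rz": 0, "x": 0, "y": 2, "z": 24, "hand": 255}
    - {"rx": 0, "ry": 0, "rz": 0, "x": 0, "y": 2, "z": 25, "hand": 255}
    - {"rx": 0, "ry": 0, "rz": 0, "x": 0, "y": 2, "z": 25, "hand": 255}

```text
time_s: 10.25
eef_pos: [0.5114, 0.2904, 0.0285]
orientation: [-3.142, -0.001, -1.342]
force: [-8.6, -3.4, 19.8]
width: 0.247
```

Call:
step_arm:
  moves:
    - {"rx": 0, "ry": 0, "rz": 0, "x": 0, "y": 0, "z": -1, "hand": 255}
    - {"rx": 0, "ry": 0, "rz": 0, "x": 0, "y": 0, "z": -1, "hand": 76}
    - {"rx": 0, "ry": 0, "rz": 0, "x": 0, "y": 0, "z": -1, "hand": 76}
    - {"rx": 0, "ry": 0, "rz": 0, "x": 0, "y": 0, "z": -1, "hand": 76}
    - {"rx": 0, "ry": 0, "rz": 0, "x": 0, "y": 0, "z": -1, "hand": 76}
    - {"rx": 0, "ry": 0, "rz": 0, "x": 0, "y": 0, "z": -1, "hand": 76}
    - {"rx": 0, "ry": 0, "rz": 0, "x": 0, "y": 0, "z": -40, "hand": 76}
    - {"rx": 0, "ry": 0, "rz": 0, "x": 0, "y": 0, "z": -100, "hand": 76}
    - {"rx": 0, "ry": 0, "rz": 0, "x": 0, "y": 0, "z": -160, "hand": 76}

```text
time_s: 11.38
eef_pos: [0.5114, 0.2904, 0.1881]
orientation: [3.141, -0.001, -1.343]
force: [0.4, 2.1, -0.1]
width: 0.702
```

```bash
cat > offs.py <<'E'
from h import *
import sys
def offs(name):
    c=cam('top',name);P=cloud(c);z=P[...,2]
    m=((z>0.014)&(z<0.06)).astype(np.uint8);n,l,st,ce=cv2.connectedComponentsWithStats(m)
    for i in range(1,n):
        if 150<st[i,4]<600:
            Q=P[l==i]; r=cv2.minAreaRect(Q[:,:2].astype(np.float32)*1000);a=r[2]+(0 if r[1][0]>r[1][1] else 90)
            print(ce[i].round(),'ctr',np.round(r[0]),np.round(r[1]),'long axis',round(a,1),'zt',np.percentile(Q[:,2],95).round(3))
    im=c['color'][120:300,170:490,::-1];cv2.imwrite(f'pics/{name}c.png',cv2.resize(im,None,fx=2.4,fy=2.4,interpolation=cv2.INTER_CUBIC))
    return c
E
python3 - <<'E'
from offs import *
offs('t2');to((.426,.075,.12,-179),(.426,.075,.12,1))
# two-view heights
w=load('w1')
E
```

```text
[383. 159.] ctr [ 733. -235.] [ 66. 131.] long axis 172.4 zt 0.058
[220. 171.] ctr [707. 239.] [61. 64.] long axis 111.2 zt 0.058
[328. 185.] ctr [670. -72.] [88. 44.] long axis 31.6 zt 0.032
[284. 193.] ctr [643.  52.] [80. 40.] long axis 25.6 zt 0.036
[328. 224.] ctr [558. -76.] [36. 85.] long axis 139.6 zt 0.041
[283. 224.] ctr [553.  54.] [30. 94.] long axis 116.8 zt 0.03
[390. 254.] ctr [ 473. -262.] [197.  70.] long axis 1.0 zt 0.058
[452. 255.] ctr [ 476. -420.] [139.  33.] long axis 0.7 zt 0.057
[422. 254.] ctr [ 474. -347.] [52. 67.] long axis 149.1 zt 0.047
[275. 269.] ctr [426.  75.] [90. 37.] long axis 1.1 zt 0.04
[320. 267.] ctr [432. -53.] [67. 40.] long axis 78.5 zt 0.044
t 11.43 at [515.  292.6 197.6] [-179.37    0.22  -76.84] F [3.4 2.4 9.4] w 0.698 j [ 49.  14. -13.   0. -63. -36.]
{'x': 191.9, 'y': 137.0, 'z': 75.3} r [-0.004, 0.013, 1.783]
{'x': 191.9, 'y': 137.0, 'z': 75.3} r [-0.012, -0.004, -1.359]
```

View pics/t2c.png

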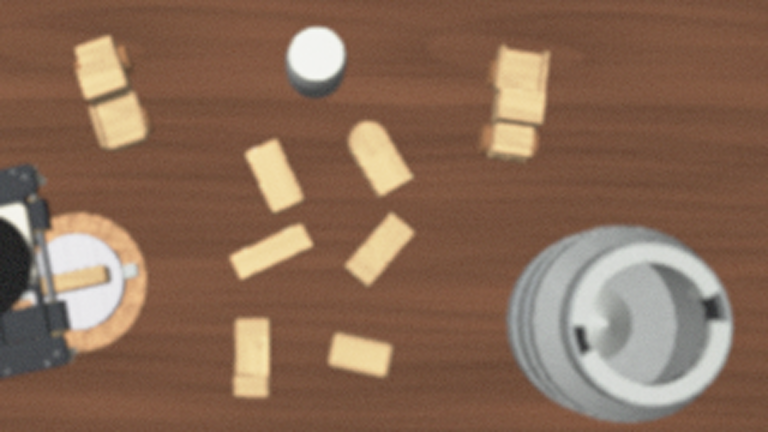

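View pics/w1c.png

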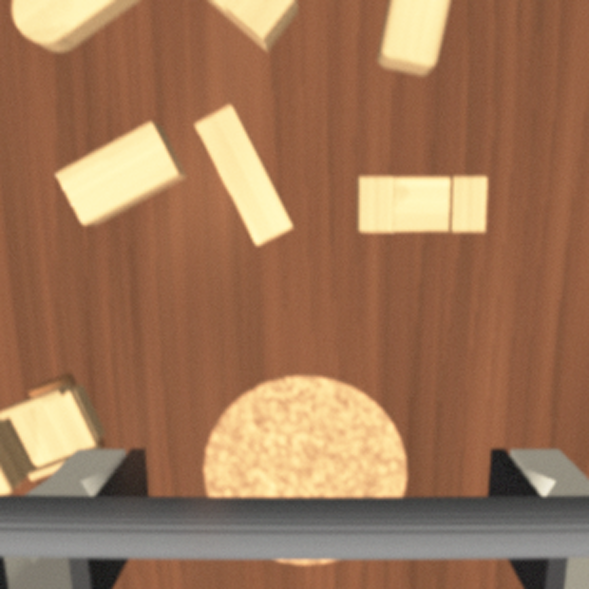

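Run:
```python
from h import *
w=load('w1');t=load('top0')
W=lambda x,y:(110+x/1.9-.25,y/1.9-.25)
T=lambda x,y:(255+x/4.4-.4,160+y/4.4-.4)
for n,a,b in[('off5',(244,175),(123,285)),('off0',(118,174),(128,146)),('off3 ends',(423,205),(87,479)),('off5 end1',(214,114),(57,318)),('off5 end2',(276,236),(190,253))]: print(n,[np.round(q,4) for q in tri(w,W(*a),t,T(*b))])
```

```text
off5 [array([0.5519, 0.0549, 0.045 ]), np.float64(0.0007)]
off0 [array([0.6433, 0.0531, 0.0342]), np.float64(0.0013)]
off3 ends [array([0.4272, 0.0755, 0.037 ]), np.float64(0.0001)]
off5 end1 [array([0.5109, 0.0696, 0.4459]), np.float64(0.0022)]
off5 end2 [array([0.3968, 0.0234, 2.1126]), np.float64(0.008)]
```

Call:
step_arm:
  moves:
    - {"rx": 0, "ry": 0, "rz": -0.18, "x": 50, "y": 40, "z": 0, "hand": 76}
    - {"rx": 0, "ry": 0, "rz": -0.36, "x": 100, "y": 80, "z": 20, "hand": 76}
    - {"rx": 0, "ry": 0, "rz": -0.54, "x": 150, "y": 110, "z": 50, "hand": 76}
    - {"rx": 0, "ry": 0, "rz": -1.36, "x": 192, "y": 135, "z": 75, "hand": 76}
    - {"rx": 0, "ry": 0, "rz": -1.36, "x": 192, "y": 135, "z": 75, "hand": 76}
    - {"rx": 0, "ry": 0, "rz": -1.36, "x": 192, "y": 135, "z": 75, "hand": 76}
    - {"rx": 0, "ry": 0, "rz": -1.36, "x": 192, "y": 135, "z": 75, "hand": 76}
    - {"rx": 0, "ry": 0, "rz": -1.36, "x": 192, "y": 135, "z": 75, "hand": 76}
    - {"rx": 0, "ry": 0, "rz": -1.36, "x": 192, "y": 135, "z": 75, "hand": 76}

```text
time_s: 12.55
eef_pos: [0.4235, 0.0731, 0.1116]
orientation: [-3.141, -0.0, 0.017]
force: [-0.4, 0.6, -0.0]
width: 0.704
```

Run:
```python
from h import *
cam('wrist','w5');to((.426,.075,.006,1))
```

```text
t 12.6 at [423.5  73.1 111.6] [-1.7999e+02 -1.0000e-02  8.9000e-01] F [-0.1  0.  -0.1] w 0.705 j [ 36.   4. -38.  -0. -48.  55.]
{'x': 2.5, 'y': -1.8, 'z': 105.6} r [-0.0, -0.0, -0.002]
```

View pics/w5.png

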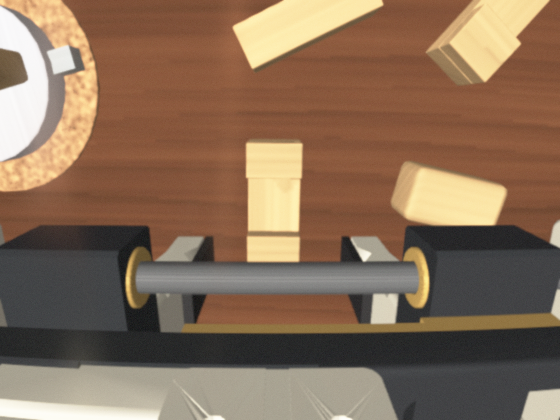

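The stepped-end block is centred in the jaws at col 275. Descending to grasp.

Call:
step_arm:
  moves:
    - {"rx": 0, "ry": 0, "rz": 0, "x": 2, "y": -1.5, "z": 50, "hand": 76}
    - {"rx": 0, "ry": 0, "rz": 0, "x": 2, "y": -1.5, "z": 95, "hand": 76}
    - {"rx": 0, "ry": 0, "rz": 0, "x": 2, "y": -1.5, "z": 104, "hand": 76}
    - {"rx": 0, "ry": 0, "rz": 0, "x": 2, "y": -1.5, "z": 104, "hand": 76}
    - {"rx": 0, "ry": 0, "rz": 0, "x": 2, "y": -1.5, "z": 104, "hand": 255}
    - {"rx": 0, "ry": 0, "rz": 0, "x": 2, "y": -1.5, "z": 104, "hand": 255}
    - {"rx": 0, "ry": 0, "rz": 0, "x": 2, "y": -1.5, "z": 104, "hand": 255}
    - {"rx": 0, "ry": 0, "rz": 0, "x": 2, "y": -1.5, "z": 104, "hand": 255}
    - {"rx": 0, "ry": 0, "rz": 0, "x": 2, "y": -1.5, "z": 104, "hand": 255}
  newtons: 40

```text
time_s: 13.72
eef_pos: [0.4261, 0.0751, 0.0084]
orientation: [-3.141, -0.001, 0.017]
force: [-2.1, -0.1, 8.1]
width: 0.43
```

Call:
step_arm:
  moves:
    - {"rx": 0, "ry": 0, "rz": 0, "x": 0, "y": 0, "z": -55, "hand": 255}
    - {"rx": 0, "ry": 0, "rz": 0, "x": 10, "y": 30, "z": -106, "hand": 255}
    - {"rx": 0, "ry": 0, "rz": 0, "x": 20, "y": 65, "z": -155, "hand": 255}
    - {"rx": 0, "ry": 0, "rz": 0, "x": 25, "y": 110, "z": -195, "hand": 255}
    - {"rx": 0, "ry": 0, "rz": 0, "x": 30, "y": 155, "z": -235, "hand": 255}
    - {"rx": 0, "ry": 0, "rz": 0, "x": 35, "y": 215, "z": -250, "hand": 255}
    - {"rx": 0, "ry": 0, "rz": 0, "x": 41, "y": 275, "z": -250, "hand": 255}
    - {"rx": 0, "ry": 0, "rz": 0, "x": 41, "y": 337, "z": -250, "hand": 255}
    - {"rx": 0, "ry": 0, "rz": 0, "x": 41, "y": 395, "z": -250, "hand": 255}
    - {"rx": 0, "ry": 0, "rz": 0, "x": 41, "y": 411, "z": -250, "hand": 255}

```text
time_s: 14.98
eef_pos: [0.4727, -0.3384, 0.2569]
orientation: [-3.141, 0.001, 0.014]
force: [-0.5, 1.0, -0.8]
width: 0.434
```

Run:
```python
from h import *
cam('wrist','w6');to((.4745,-.335,.165,1))
```

```text
t 15.03 at [ 472.9 -338.5  256.8] [-1.7999e+02  9.0000e-02  8.2000e-01] F [ 1.  -1.1  0. ] w 0.43 j [-16.  11.  -9.   0. -71. 107.]
{'x': 1.8, 'y': -3.5, 'z': 91.8} r [-0.0, 0.001, -0.003]
```

View pics/w6.png

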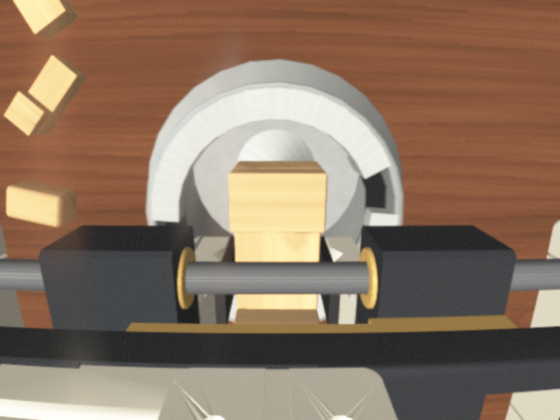

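Call:
step_arm:
  moves:
    - {"rx": 0, "ry": 0, "rz": 0, "x": 2, "y": -3, "z": 45, "hand": 255}
    - {"rx": 0, "ry": 0, "rz": 0, "x": 2, "y": -3, "z": 90, "hand": 255}
    - {"rx": 0, "ry": 0, "rz": 0, "x": 2, "y": -3, "z": 92, "hand": 105}
    - {"rx": 0, "ry": 0, "rz": 0, "x": 2, "y": -3, "z": 92, "hand": 105}
    - {"rx": 0, "ry": 0, "rz": 0, "x": 2, "y": -3, "z": 92, "hand": 105}
    - {"rx": 0, "ry": 0, "rz": 0, "x": 2, "y": -3, "z": 92, "hand": 105}
    - {"rx": 0, "ry": 0, "rz": 0, "x": 2, "y": -3, "z": 40, "hand": 105}
    - {"rx": 0, "ry": 0, "rz": 0, "x": 2, "y": -3, "z": 0, "hand": 105}

```text
time_s: 16.02
eef_pos: [0.4758, -0.3328, 0.2601]
orientation: [3.141, -0.001, 0.017]
force: [0.5, -0.5, 0.4]
width: 0.59
```

Run:
```python
from h import *
cam('wrist','w7');to((.432,-.053,.11,-101.5))
```

```text
t 16.07 at [ 477.7 -334.2  266.1] [179.7   -0.47   1.03] F [ 2.7 -1.8  6.6] w 0.592 j [-16.  10.  -8.   0. -71. 107.]
{'x': -41.9, 'y': -282.8, 'z': 154.3} r [-0.004, -0.011, 1.789]
```

View pics/w7.png

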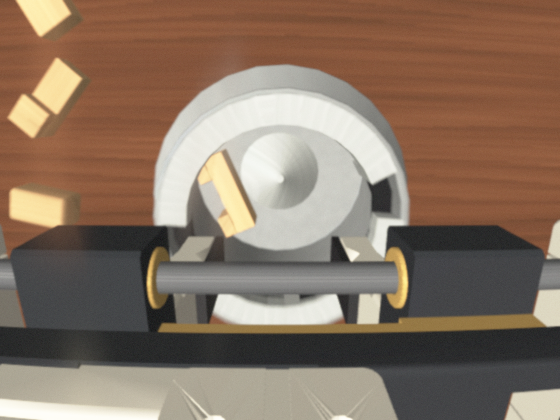

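The first block lies in the drum, beside the cone at px (228,195). Next is the square block.

Call:
step_arm:
  moves:
    - {"rx": 0, "ry": 0, "rz": 0.18, "x": -10, "y": -50, "z": 0, "hand": 76}
    - {"rx": 0, "ry": 0, "rz": 0.36, "x": -15, "y": -100, "z": 0, "hand": 76}
    - {"rx": 0, "ry": 0, "rz": 0.54, "x": -20, "y": -155, "z": 10, "hand": 76}
    - {"rx": 0, "ry": 0, "rz": 0.72, "x": -30, "y": -205, "z": 30, "hand": 76}
    - {"rx": 0, "ry": 0, "rz": 0.9, "x": -39, "y": -255, "z": 60, "hand": 76}
    - {"rx": 0, "ry": 0, "rz": 1.08, "x": -39, "y": -281, "z": 100, "hand": 76}
    - {"rx": 0, "ry": 0, "rz": 1.26, "x": -39, "y": -281, "z": 140, "hand": 76}
    - {"rx": 0, "ry": 0, "rz": 1.44, "x": -39, "y": -281, "z": 147, "hand": 76}
    - {"rx": 0, "ry": 0, "rz": 1.62, "x": -39, "y": -281, "z": 147, "hand": 76}
    - {"rx": 0, "ry": 0, "rz": 1.79, "x": -39, "y": -281, "z": 147, "hand": 76}

```text
time_s: 17.32
eef_pos: [0.432, -0.0521, 0.1109]
orientation: [-3.141, 0.0, -1.772]
force: [-0.6, -0.1, -0.9]
width: 0.703
```

Run:
```python
from h import *
cam('wrist','w8');to((.432,-.053,.007,-101.5))
```

```text
t 17.38 at [432.  -52.1 111. ] [-1.7995e+02  3.0000e-02 -1.0207e+02] F [ 0.4 -0.1 -0.5] w 0.702 j [ 19.   4. -38.   0. -48. -31.]
{'x': 0.9, 'y': -0.1, 'z': 104.0} r [-0.001, 0.0, -0.01]
```

View pics/w8.png

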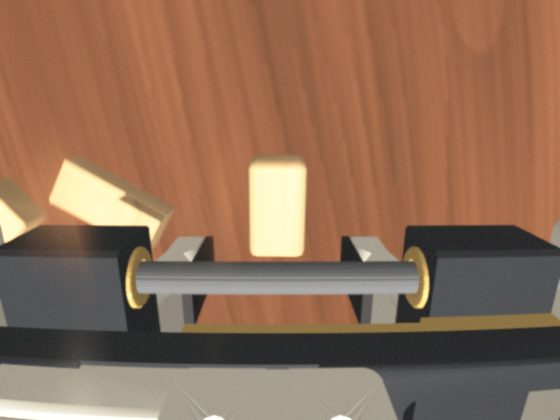

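Centred and aligned (col 277).

Call:
step_arm:
  moves:
    - {"rx": 0, "ry": 0, "rz": 0, "x": 1, "y": 0, "z": 50, "hand": 76}
    - {"rx": 0, "ry": 0, "rz": 0, "x": 1, "y": 0, "z": 95, "hand": 76}
    - {"rx": 0, "ry": 0, "rz": 0, "x": 1, "y": 0, "z": 102, "hand": 76}
    - {"rx": 0, "ry": 0, "rz": 0, "x": 1, "y": 0, "z": 102, "hand": 255}
    - {"rx": 0, "ry": 0, "rz": 0, "x": 1, "y": 0, "z": 102, "hand": 255}
    - {"rx": 0, "ry": 0, "rz": 0, "x": 1, "y": 0, "z": 102, "hand": 255}
    - {"rx": 0, "ry": 0, "rz": 0, "x": 1, "y": 0, "z": 102, "hand": 255}
    - {"rx": 0, "ry": 0, "rz": 0, "x": 1, "y": 0, "z": 102, "hand": 255}
  newtons: 40

```text
time_s: 18.38
eef_pos: [0.4326, -0.0529, 0.01]
orientation: [-3.139, 0.001, -1.765]
force: [-2.1, 0.8, 8.0]
width: 0.455
```

Run:
```python
from h import *
to((.4745,-.335,.26,-101.5))
```

```text
t 18.38 at [432.6 -52.9  10. ] [-1.7986e+02  7.0000e-02 -1.0114e+02] F [-2.1  0.8  8. ] w 0.455 j [ 19.  14. -44.   0. -32. -30.]
{'x': 268.4, 'y': -96.2, 'z': -250.1} r [-0.002, 0.001, 0.006]
```

Call:
step_arm:
  moves:
    - {"rx": 0, "ry": 0, "rz": 0, "x": 0, "y": 0, "z": -60, "hand": 255}
    - {"rx": 0, "ry": 0, "rz": 0, "x": 10, "y": -5, "z": -120, "hand": 255}
    - {"rx": 0, "ry": 0, "rz": 0, "x": 30, "y": -12, "z": -177, "hand": 255}
    - {"rx": 0, "ry": 0, "rz": 0, "x": 65, "y": -25, "z": -225, "hand": 255}
    - {"rx": 0, "ry": 0, "rz": 0, "x": 115, "y": -45, "z": -250, "hand": 255}
    - {"rx": 0, "ry": 0, "rz": 0, "x": 170, "y": -65, "z": -250, "hand": 255}
    - {"rx": 0, "ry": 0, "rz": 0, "x": 225, "y": -82, "z": -250, "hand": 255}
    - {"rx": 0, "ry": 0, "rz": 0, "x": 268, "y": -96, "z": -250, "hand": 255}
    - {"rx": 0, "ry": 0, "rz": 0, "x": 268, "y": -96, "z": -250, "hand": 255}

```text
time_s: 19.5
eef_pos: [0.4732, -0.3373, 0.2583]
orientation: [3.141, -0.0, -1.769]
force: [-0.8, -0.1, -1.4]
width: 0.452
```

Run:
```python
from h import *
to((.4745,-.335,.165,-101.5))
```

```text
t 19.5 at [ 473.2 -337.3  258.3] [ 1.7996e+02 -1.0000e-02 -1.0137e+02] F [-0.8 -0.1 -1.4] w 0.452 j [-16.  11.  -9.   0. -71.   5.]
{'x': -2.5, 'y': -0.9, 'z': 93.3} r [0.001, -0.0, 0.002]
```

Call:
step_arm:
  moves:
    - {"rx": 0, "ry": 0, "rz": 0, "x": -2, "y": 0, "z": 45, "hand": 255}
    - {"rx": 0, "ry": 0, "rz": 0, "x": -2, "y": 0, "z": 90, "hand": 255}
    - {"rx": 0, "ry": 0, "rz": 0, "x": -2, "y": 0, "z": 92, "hand": 100}
    - {"rx": 0, "ry": 0, "rz": 0, "x": -2, "y": 0, "z": 92, "hand": 100}
    - {"rx": 0, "ry": 0, "rz": 0, "x": -2, "y": 0, "z": 92, "hand": 100}
    - {"rx": 0, "ry": 0, "rz": 0, "x": -2, "y": 0, "z": 92, "hand": 100}
    - {"rx": 0, "ry": 0, "rz": 0, "x": -2, "y": 0, "z": 40, "hand": 100}
    - {"rx": 0, "ry": 0, "rz": 0, "x": -2, "y": 0, "z": 0, "hand": 100}

```text
time_s: 20.5
eef_pos: [0.4744, -0.333, 0.2611]
orientation: [-3.14, -0.001, -1.766]
force: [0.2, -0.6, -0.2]
width: 0.604
```

Run:
```python
from offs import *
cam('wrist','w9');offs('t3');to((.558,-.076,.11,-130.4),(.558,-.076,.11,-40.4))
```

```text
[383. 153.] ctr [ 737. -231.] [ 61. 127.] long axis 170.5 zt 0.058
[220. 170.] ctr [705. 239.] [60. 65.] long axis 114.3 zt 0.058
[327. 185.] ctr [671. -72.] [88. 45.] long axis 31.5 zt 0.033
[285. 193.] ctr [644.  52.] [80. 40.] long axis 25.3 zt 0.036
[328. 224.] ctr [558. -76.] [36. 85.] long axis 139.7 zt 0.041
[283. 224.] ctr [553.  54.] [30. 94.] long axis 116.6 zt 0.03
t 20.6 at [ 476.4 -334.2  264.7] [-1.7948e+02 -1.4000e-01 -1.0114e+02] F [-1.2  0.5  0.1] w 0.61 j [-16.  10.  -9.   0. -71.   5.]
{'x': -269.5, 'y': -28.8, 'z': 154.2} r [-0.01, -0.0, 0.511]
{'x': -269.5, 'y': -28.8, 'z': 154.2} r [-0.007, -0.007, -1.06]
```

View pics/w9.png

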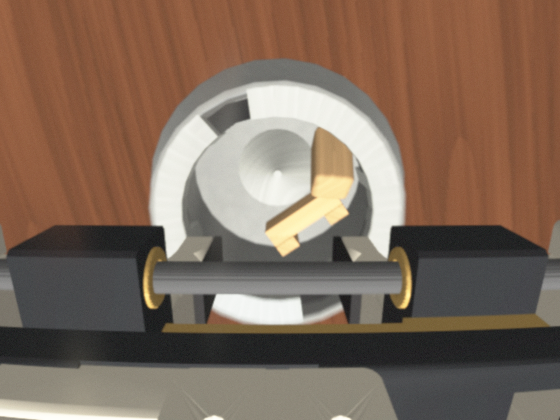

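View pics/t3c.png

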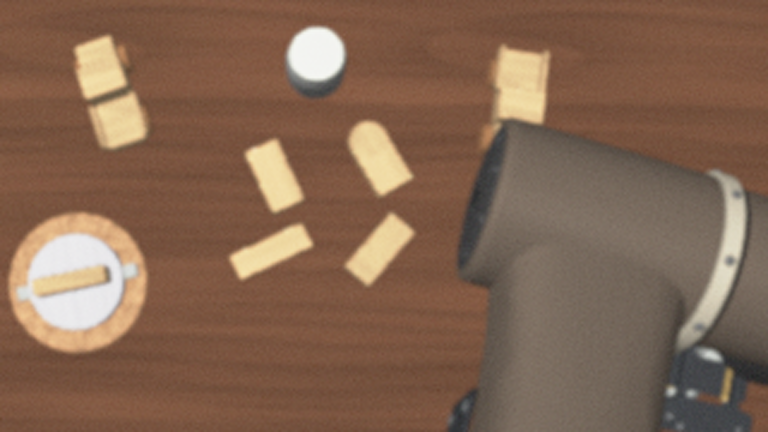

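Call:
step_arm:
  moves:
    - {"rx": 0, "ry": 0, "rz": -0.1, "x": -55, "y": -6, "z": 0, "hand": 76}
    - {"rx": 0, "ry": 0, "rz": -0.28, "x": -112, "y": -12, "z": 0, "hand": 76}
    - {"rx": 0, "ry": 0, "rz": -0.46, "x": -165, "y": -18, "z": 15, "hand": 76}
    - {"rx": 0, "ry": 0, "rz": -0.64, "x": -215, "y": -25, "z": 45, "hand": 76}
    - {"rx": 0, "ry": 0, "rz": -0.82, "x": -255, "y": -30, "z": 85, "hand": 76}
    - {"rx": 0, "ry": 0, "rz": -1.0, "x": -269, "y": -31, "z": 130, "hand": 76}
    - {"rx": 0, "ry": 0, "rz": -1.07, "x": -269, "y": -31, "z": 150, "hand": 76}
    - {"rx": 0, "ry": 0, "rz": -1.07, "x": -269, "y": -31, "z": 150, "hand": 76}

```text
time_s: 21.6
eef_pos: [0.5557, -0.0748, 0.1073]
orientation: [3.139, 0.002, -0.696]
force: [-0.3, 0.3, 1.0]
width: 0.701
```

Run:
```python
from h import *
cam('wrist','w10');to((.558,-.076,.007,-40.3))
```

```text
t 21.65 at [556.7 -74.9 108.7] [ 1.7996e+02  1.0000e-02 -3.9950e+01] F [ 0.4 -0.4  1.6] w 0.704 j [ 12.  16. -23.   0. -51.  38.]
{'x': 1.7, 'y': -0.1, 'z': 101.7} r [0.001, 0.0, 0.006]
```

View pics/w10.png

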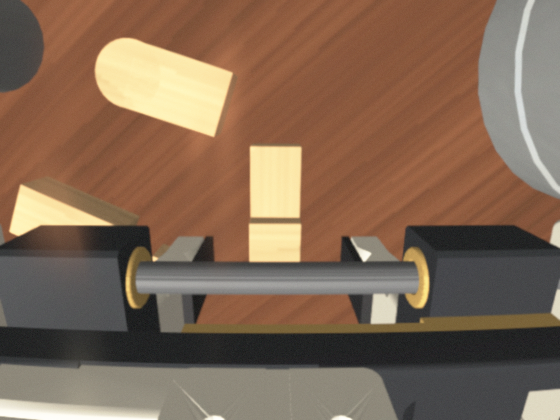

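Call:
step_arm:
  moves:
    - {"rx": 0, "ry": 0, "rz": 0, "x": 1, "y": 0, "z": 50, "hand": 76}
    - {"rx": 0, "ry": 0, "rz": 0, "x": 1, "y": 0, "z": 95, "hand": 76}
    - {"rx": 0, "ry": 0, "rz": 0, "x": 1, "y": 0, "z": 100, "hand": 76}
    - {"rx": 0, "ry": 0, "rz": 0, "x": 1, "y": 0, "z": 100, "hand": 255}
    - {"rx": 0, "ry": 0, "rz": 0, "x": 1, "y": 0, "z": 100, "hand": 255}
    - {"rx": 0, "ry": 0, "rz": 0, "x": 1, "y": 0, "z": 100, "hand": 255}
    - {"rx": 0, "ry": 0, "rz": 0, "x": 1, "y": 0, "z": 100, "hand": 255}
    - {"rx": 0, "ry": 0, "rz": 0, "x": 1, "y": 0, "z": 100, "hand": 255}
    - {"rx": 0, "ry": 0, "rz": 0, "x": 1, "y": 0, "z": 100, "hand": 255}
  newtons: 40

```text
time_s: 22.78
eef_pos: [0.5584, -0.0754, 0.0101]
orientation: [-3.14, -0.002, -0.696]
force: [-1.6, 0.4, 7.8]
width: 0.407
```

Run:
```python
from h import *
to((.4745,-.335,.26,-40.3))
```

```text
t 22.77 at [558.4 -75.4  10.1] [-1.7991e+02 -1.0000e-01 -3.9850e+01] F [-1.6  0.4  7.8] w 0.407 j [ 12.  23. -28.   0. -38.  38.]
{'x': 102.3, 'y': 252.7, 'z': -250.1} r [-0.002, -0.002, 0.008]
```

Call:
step_arm:
  moves:
    - {"rx": 0, "ry": 0, "rz": 0, "x": 0, "y": 0, "z": -60, "hand": 255}
    - {"rx": 0, "ry": 0, "rz": 0, "x": 4, "y": 10, "z": -120, "hand": 255}
    - {"rx": 0, "ry": 0, "rz": 0, "x": 12, "y": 30, "z": -177, "hand": 255}
    - {"rx": 0, "ry": 0, "rz": 0, "x": 26, "y": 65, "z": -225, "hand": 255}
    - {"rx": 0, "ry": 0, "rz": 0, "x": 45, "y": 112, "z": -250, "hand": 255}
    - {"rx": 0, "ry": 0, "rz": 0, "x": 67, "y": 167, "z": -250, "hand": 255}
    - {"rx": 0, "ry": 0, "rz": 0, "x": 88, "y": 220, "z": -250, "hand": 255}
    - {"rx": 0, "ry": 0, "rz": 0, "x": 101, "y": 250, "z": -250, "hand": 255}
    - {"rx": 0, "ry": 0, "rz": 0, "x": 101, "y": 250, "z": -250, "hand": 255}

```text
time_s: 23.9
eef_pos: [0.4735, -0.334, 0.2587]
orientation: [3.142, 0.0, -0.699]
force: [0.5, -0.6, -0.7]
width: 0.408
```

Run:
```python
from h import *
to((.4745,-.335,.165,-40.3))
```

```text
t 23.9 at [ 473.5 -334.   258.7] [ 1.800e+02  1.000e-02 -4.006e+01] F [ 0.5 -0.6 -0.7] w 0.408 j [-16.  10.  -9.   0. -71.  66.]
{'x': 1.4, 'y': 0.1, 'z': 93.7} r [0.0, 0.0, 0.004]
```

Call:
step_arm:
  moves:
    - {"rx": 0, "ry": 0, "rz": 0, "x": 8, "y": -3, "z": 45, "hand": 255}
    - {"rx": 0, "ry": 0, "rz": 0, "x": 8, "y": -3, "z": 90, "hand": 255}
    - {"rx": 0, "ry": 0, "rz": 0, "x": 8, "y": -3, "z": 92, "hand": 107}
    - {"rx": 0, "ry": 0, "rz": 0, "x": 8, "y": -3, "z": 92, "hand": 107}
    - {"rx": 0, "ry": 0, "rz": 0, "x": 8, "y": -3, "z": 92, "hand": 107}
    - {"rx": 0, "ry": 0, "rz": 0, "x": 8, "y": -3, "z": 92, "hand": 107}
    - {"rx": 0, "ry": 0, "rz": 0, "x": 4, "y": 0, "z": 40, "hand": 107}
    - {"rx": 0, "ry": 0, "rz": 0, "x": 0, "y": 0, "z": 0, "hand": 107}

```text
time_s: 24.9
eef_pos: [0.4748, -0.3325, 0.2611]
orientation: [-3.141, -0.002, -0.696]
force: [1.1, 0.9, 0.3]
width: 0.578
```

Run:
```python
from offs import *
cam('wrist','w11');offs('t4');to((.553,.0545,.11,-63.4),cmd=(.4735,-.334,.259,-40.1))
```

```text
[383. 153.] ctr [ 737. -233.] [ 61. 125.] long axis 172.2 zt 0.058
[220. 170.] ctr [706. 239.] [61. 64.] long axis 112.3 zt 0.059
[328. 185.] ctr [671. -72.] [87. 45.] long axis 31.7 zt 0.032
[284. 193.] ctr [643.  52.] [80. 40.] long axis 25.7 zt 0.036
[283. 224.] ctr [553.  55.] [30. 95.] long axis 116.5 zt 0.03
t 25.0 at [ 476.7 -333.4  264.8] [-179.87   -0.54  -39.84] F [-0.2 -0.3 -0.2] w 0.584 j [-16.  10.  -9.   0. -71.  66.]
{'x': -189.4, 'y': -348.4, 'z': 149.0} r [0.0, -0.0, 0.407]
```

View pics/w11.png

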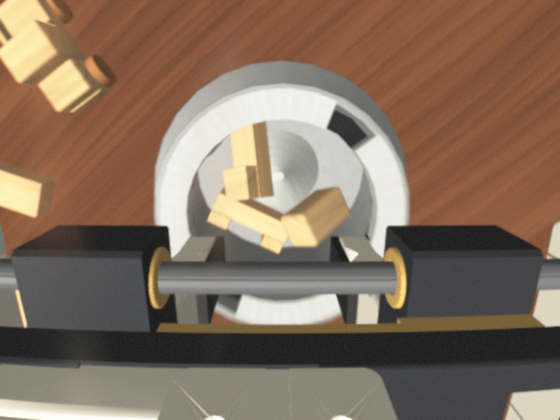

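Three blocks are in the drum. Now the slat.

Call:
step_arm:
  moves:
    - {"rx": 0, "ry": 0, "rz": 0.05, "x": -26, "y": -48, "z": 0, "hand": 76}
    - {"rx": 0, "ry": 0, "rz": 0.1, "x": -54, "y": -100, "z": 0, "hand": 76}
    - {"rx": 0, "ry": 0, "rz": 0.15, "x": -82, "y": -150, "z": 8, "hand": 76}
    - {"rx": 0, "ry": 0, "rz": 0.2, "x": -108, "y": -200, "z": 22, "hand": 76}
    - {"rx": 0, "ry": 0, "rz": 0.25, "x": -134, "y": -246, "z": 45, "hand": 76}
    - {"rx": 0, "ry": 0, "rz": 0.3, "x": -160, "y": -292, "z": 75, "hand": 76}
    - {"rx": 0, "ry": 0, "rz": 0.35, "x": -180, "y": -330, "z": 115, "hand": 76}
    - {"rx": 0, "ry": 0, "rz": 0.4, "x": -189, "y": -348, "z": 149, "hand": 76}
    - {"rx": 0, "ry": 0, "rz": 0.4, "x": -189, "y": -348, "z": 149, "hand": 76}

```text
time_s: 26.12
eef_pos: [0.5514, 0.0568, 0.1073]
orientation: [3.137, 0.0, -1.094]
force: [-0.2, -1.1, -0.0]
width: 0.702
```

Run:
```python
from h import *
cam('wrist','w12');to((.553,.0545,.007,-63.4))
```

```text
t 26.18 at [552.3  56.3 109.1] [ 1.7988e+02 -1.0000e-02 -6.2670e+01] F [ 0.2 -0.3  0.8] w 0.702 j [ 26.  16. -23.   0. -51.   1.]
{'x': 1.9, 'y': 0.0, 'z': 102.1} r [0.002, -0.0, 0.013]
```

View pics/w12.png

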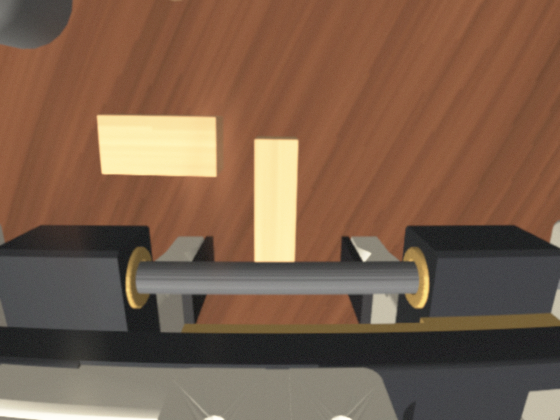

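Call:
step_arm:
  moves:
    - {"rx": 0, "ry": 0, "rz": 0.01, "x": 0.5, "y": 0, "z": 50, "hand": 105}
    - {"rx": 0, "ry": 0, "rz": 0.01, "x": 0.5, "y": 0, "z": 95, "hand": 105}
    - {"rx": 0, "ry": 0, "rz": 0.01, "x": 0.5, "y": 0, "z": 101, "hand": 105}
    - {"rx": 0, "ry": 0, "rz": 0.01, "x": 0.5, "y": 0, "z": 101, "hand": 255}
    - {"rx": 0, "ry": 0, "rz": 0.01, "x": 0.5, "y": 0, "z": 101, "hand": 255}
    - {"rx": 0, "ry": 0, "rz": 0.01, "x": 0.5, "y": 0, "z": 101, "hand": 255}
    - {"rx": 0, "ry": 0, "rz": 0.01, "x": 0.5, "y": 0, "z": 101, "hand": 255}
    - {"rx": 0, "ry": 0, "rz": 0.01, "x": 0.5, "y": 0, "z": 101, "hand": 255}
    - {"rx": 0, "ry": 0, "rz": 0.01, "x": 0.5, "y": 0, "z": 101, "hand": 255}
  newtons: 40

```text
time_s: 27.3
eef_pos: [0.554, 0.056, 0.0104]
orientation: [-3.139, -0.001, -1.105]
force: [-2.2, -0.2, 9.0]
width: 0.337
```

Run:
```python
from h import *
to((.4745,-.335,.26,-63.4),(.4745,-.335,.26,-40))
```

```text
t 27.3 at [554.   56.   10.4] [-1.7985e+02 -3.0000e-02 -6.3320e+01] F [-2.2 -0.2  9. ] w 0.337 j [ 26.  23. -29.   0. -38.   1.]
{'x': 313.8, 'y': 245.9, 'z': -250.1} r [-0.003, -0.001, 0.001]
{'x': 313.8, 'y': 245.9, 'z': -250.1} r [-0.002, -0.001, -0.407]
```

Call:
step_arm:
  moves:
    - {"rx": 0, "ry": 0, "rz": 0, "x": 0, "y": 0, "z": -60, "hand": 255}
    - {"rx": 0, "ry": 0, "rz": 0, "x": 14, "y": 10, "z": -115, "hand": 255}
    - {"rx": 0, "ry": 0, "rz": 0, "x": 40, "y": 31, "z": -165, "hand": 255}
    - {"rx": 0, "ry": 0, "rz": 0, "x": 75, "y": 58, "z": -205, "hand": 255}
    - {"rx": 0, "ry": 0, "rz": 0, "x": 115, "y": 90, "z": -238, "hand": 255}
    - {"rx": 0, "ry": 0, "rz": 0, "x": 162, "y": 127, "z": -250, "hand": 255}
    - {"rx": 0, "ry": 0, "rz": 0, "x": 211, "y": 165, "z": -250, "hand": 255}
    - {"rx": 0, "ry": 0, "rz": 0, "x": 260, "y": 203, "z": -250, "hand": 255}
    - {"rx": 0, "ry": 0, "rz": 0, "x": 309, "y": 241, "z": -250, "hand": 255}
    - {"rx": 0, "ry": 0, "rz": 0, "x": 314, "y": 246, "z": -250, "hand": 255}

```text
time_s: 28.55
eef_pos: [0.4724, -0.3385, 0.2588]
orientation: [3.141, -0.0, -1.11]
force: [0.3, 0.2, -1.3]
width: 0.339
```

Run:
```python
from h import *
cam('wrist','w13');to((.4745,-.335,.165,-63.4))
```

```text
t 28.6 at [ 472.6 -337.6  258.7] [179.99  -0.   -63.56] F [ 0.4 -0.1 -0.3] w 0.335 j [-16.  11.  -9.   0. -71.  43.]
{'x': -1.5, 'y': -2.8, 'z': 93.7} r [0.0, -0.0, -0.003]
```

View pics/w13.png

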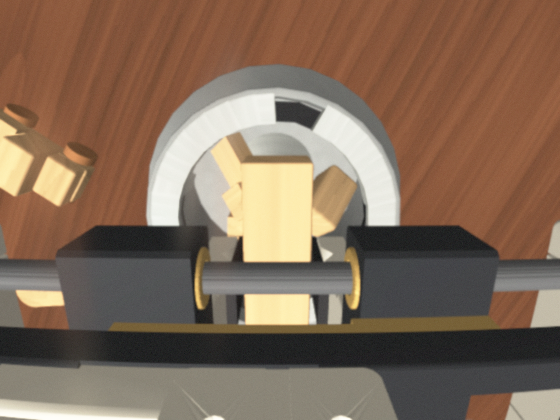

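Call:
step_arm:
  moves:
    - {"rx": 0, "ry": 0, "rz": 0, "x": -1, "y": -3, "z": 45, "hand": 255}
    - {"rx": 0, "ry": 0, "rz": 0, "x": -1, "y": -3, "z": 88, "hand": 255}
    - {"rx": 0, "ry": 0, "rz": 0, "x": -1, "y": -3, "z": 90, "hand": 122}
    - {"rx": 0, "ry": 0, "rz": 0, "x": -1, "y": -3, "z": 90, "hand": 122}
    - {"rx": 0, "ry": 0, "rz": 0, "x": -1, "y": -3, "z": 90, "hand": 122}
    - {"rx": 0, "ry": 0, "rz": 0, "x": -1, "y": -3, "z": 90, "hand": 122}
    - {"rx": 0, "ry": 0, "rz": 0, "x": -1, "y": -3, "z": 40, "hand": 122}
    - {"rx": 0, "ry": 0, "rz": 0, "x": -1, "y": -3, "z": 0, "hand": 122}

```text
time_s: 29.6
eef_pos: [0.4763, -0.3333, 0.2609]
orientation: [-3.141, -0.001, -1.106]
force: [0.6, -0.1, 0.3]
width: 0.524
```

Run:
```python
from offs import *
cam('wrist','w14');offs('t5');to((.670,-.072,.11,-148.5),(.670,-.072,.11,31.5),cmd=(.4745,-.3355,.259,-63.4))
```

```text
[385. 149.] ctr [ 765. -237.] [61. 65.] long axis 178.7 zt 0.058
[221. 170.] ctr [707. 240.] [62. 64.] long axis 110.3 zt 0.058
[328. 185.] ctr [670. -72.] [88. 44.] long axis 30.9 zt 0.032
[285. 193.] ctr [644.  52.] [80. 40.] long axis 25.6 zt 0.037
t 29.7 at [ 478.3 -334.5  264.6] [-179.68   -0.43  -63.33] F [-0.5 -0.1 -0.1] w 0.521 j [-16.  10.  -8.   0. -71.  42.]
{'x': -148.1, 'y': -292.8, 'z': 149.0} r [0.0, -0.0, 1.485]
{'x': -148.1, 'y': -292.8, 'z': 149.0} r [-0.0, 0.0, -1.656]
```

View pics/w14.png

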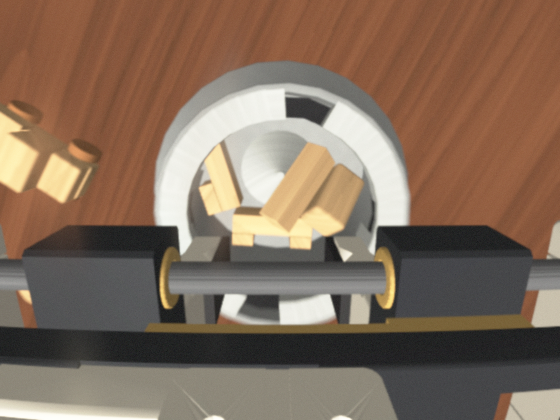

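Call:
step_arm:
  moves:
    - {"rx": 0, "ry": 0, "rz": 0.18, "x": -22, "y": -44, "z": 0, "hand": 76}
    - {"rx": 0, "ry": 0, "rz": 0.36, "x": -46, "y": -90, "z": 0, "hand": 76}
    - {"rx": 0, "ry": 0, "rz": 0.54, "x": -70, "y": -138, "z": 5, "hand": 76}
    - {"rx": 0, "ry": 0, "rz": 0.72, "x": -95, "y": -187, "z": 20, "hand": 76}
    - {"rx": 0, "ry": 0, "rz": 0.9, "x": -118, "y": -233, "z": 45, "hand": 76}
    - {"rx": 0, "ry": 0, "rz": 1.08, "x": -138, "y": -272, "z": 80, "hand": 76}
    - {"rx": 0, "ry": 0, "rz": 1.26, "x": -148, "y": -293, "z": 120, "hand": 76}
    - {"rx": 0, "ry": 0, "rz": 1.44, "x": -148, "y": -293, "z": 149, "hand": 76}
    - {"rx": 0, "ry": 0, "rz": 1.49, "x": -148, "y": -293, "z": 149, "hand": 76}
    - {"rx": 0, "ry": 0, "rz": 1.49, "x": -148, "y": -293, "z": 149, "hand": 76}

```text
time_s: 30.95
eef_pos: [0.6718, -0.0694, 0.1094]
orientation: [-3.142, -0.0, -2.595]
force: [0.6, 0.1, 0.1]
width: 0.698
```

Run:
```python
from h import *
cam('wrist','w15');to((.670,-.072,.007,-148.5))
```

```text
t 31.0 at [672.  -69.5 109.9] [-1.7998e+02  3.0000e-02 -1.4866e+02] F [0.2 0.1 0.6] w 0.701 j [ 11.  26.  -8.   0. -57. -69.]
{'x': 3.1, 'y': -1.1, 'z': 102.9} r [-0.0, 0.001, -0.003]
```

View pics/w15.png

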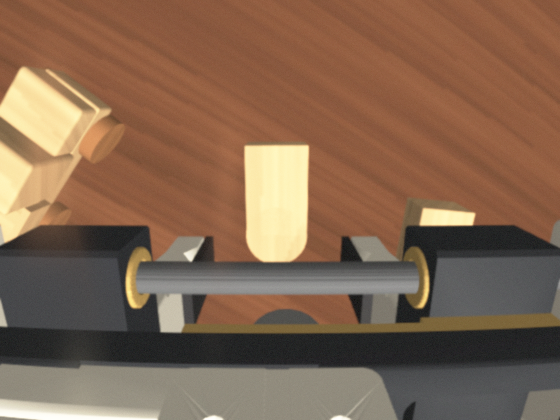

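Call:
step_arm:
  moves:
    - {"rx": 0, "ry": 0, "rz": 0, "x": 3, "y": 0, "z": 50, "hand": 76}
    - {"rx": 0, "ry": 0, "rz": 0, "x": 3, "y": 0, "z": 95, "hand": 76}
    - {"rx": 0, "ry": 0, "rz": 0, "x": 3, "y": 0, "z": 101, "hand": 76}
    - {"rx": 0, "ry": 0, "rz": 0, "x": 3, "y": 0, "z": 101, "hand": 255}
    - {"rx": 0, "ry": 0, "rz": 0, "x": 3, "y": 0, "z": 101, "hand": 255}
    - {"rx": 0, "ry": 0, "rz": 0, "x": 3, "y": 0, "z": 101, "hand": 255}
    - {"rx": 0, "ry": 0, "rz": 0, "x": 3, "y": 0, "z": 101, "hand": 255}
    - {"rx": 0, "ry": 0, "rz": 0, "x": 3, "y": 0, "z": 101, "hand": 255}
  newtons: 40

```text
time_s: 32.0
eef_pos: [0.6706, -0.0708, 0.0109]
orientation: [-3.14, 0.003, -2.595]
force: [-0.2, 0.5, 6.6]
width: 0.495
```

Run:
```python
from h import *
to((.4745,-.335,.26,-148.5))
```

```text
t 32.0 at [670.6 -70.8  10.9] [-179.9     0.18 -148.69] F [-0.2  0.5  6.6] w 0.495 j [ 11.  31. -13.   0. -46. -69.]
{'x': 304.1, 'y': -124.2, 'z': -249.9} r [-0.002, 0.003, -0.003]
```

Call:
step_arm:
  moves:
    - {"rx": 0, "ry": 0, "rz": 0, "x": 0, "y": 0, "z": -60, "hand": 255}
    - {"rx": 0, "ry": 0, "rz": 0, "x": 12, "y": -5, "z": -118, "hand": 255}
    - {"rx": 0, "ry": 0, "rz": 0, "x": 36, "y": -15, "z": -172, "hand": 255}
    - {"rx": 0, "ry": 0, "rz": 0, "x": 72, "y": -30, "z": -218, "hand": 255}
    - {"rx": 0, "ry": 0, "rz": 0, "x": 118, "y": -48, "z": -250, "hand": 255}
    - {"rx": 0, "ry": 0, "rz": 0, "x": 174, "y": -71, "z": -250, "hand": 255}
    - {"rx": 0, "ry": 0, "rz": 0, "x": 230, "y": -94, "z": -250, "hand": 255}
    - {"rx": 0, "ry": 0, "rz": 0, "x": 286, "y": -117, "z": -250, "hand": 255}
    - {"rx": 0, "ry": 0, "rz": 0, "x": 303, "y": -124, "z": -250, "hand": 255}
    - {"rx": 0, "ry": 0, "rz": 0, "x": 303, "y": -124, "z": -250, "hand": 255}

```text
time_s: 33.25
eef_pos: [0.4737, -0.3351, 0.2592]
orientation: [-3.141, 0.001, -2.598]
force: [-0.3, 0.5, -0.7]
width: 0.497
```

Run:
```python
from h import *
cam('wrist','w16');to((.4745,-.335,.165,-148.5))
```

```text
t 33.3 at [ 474.4 -334.4  259. ] [-1.7997e+02  4.0000e-02 -1.4879e+02] F [-1.   0.5 -0.7] w 0.499 j [-16.  11.  -9.  -0. -71. -43.]
{'x': 0.3, 'y': -0.6, 'z': 94.0} r [-0.0, 0.001, -0.005]
```

View pics/w16.png

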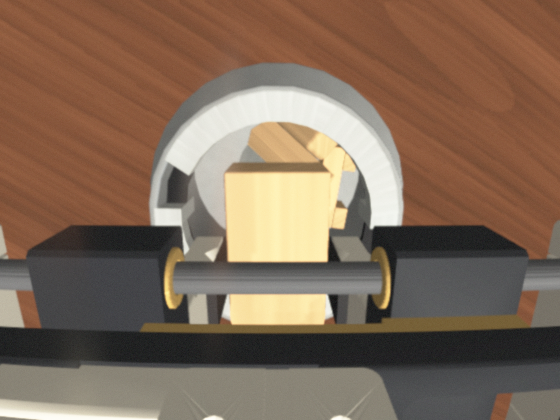

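Call:
step_arm:
  moves:
    - {"rx": 0, "ry": 0, "rz": 0, "x": -3, "y": -5, "z": 45, "hand": 255}
    - {"rx": 0, "ry": 0, "rz": 0, "x": -3, "y": -5, "z": 88, "hand": 255}
    - {"rx": 0, "ry": 0, "rz": 0, "x": -3, "y": -5, "z": 90, "hand": 95}
    - {"rx": 0, "ry": 0, "rz": 0, "x": -3, "y": -5, "z": 90, "hand": 95}
    - {"rx": 0, "ry": 0, "rz": 0, "x": -3, "y": -5, "z": 90, "hand": 95}
    - {"rx": 0, "ry": 0, "rz": 0, "x": -3, "y": -5, "z": 90, "hand": 95}
    - {"rx": 0, "ry": 0, "rz": 0, "x": 0, "y": 0, "z": 40, "hand": 95}
    - {"rx": 0, "ry": 0, "rz": 0, "x": 0, "y": 0, "z": 0, "hand": 95}

```text
time_s: 34.3
eef_pos: [0.4744, -0.3344, 0.2611]
orientation: [-3.14, 0.001, -2.596]
force: [0.9, -1.1, 0.2]
width: 0.627
```

Run:
```python
from offs import *
cam('wrist','w17');offs('t6');to((.6435,.052,.11,-154.4),(.6435,.052,.11,25.6),cmd=(.4745,-.3345,.259,-148.7))
```

```text
[383. 154.] ctr [ 736. -232.] [ 61. 126.] long axis 172.5 zt 0.058
[221. 170.] ctr [706. 239.] [59. 64.] long axis 108.5 zt 0.058
[285. 193.] ctr [643.  52.] [80. 40.] long axis 25.7 zt 0.036
t 34.4 at [ 476.6 -335.6  264.7] [-179.53    0.29 -148.7 ] F [ 0.1  0.  -0.2] w 0.624 j [-16.  10.  -8.   0. -71. -43.]
{'x': -345.2, 'y': 242.4, 'z': 149.0} r [0.0, -0.0, 0.099]
{'x': -345.2, 'y': 242.4, 'z': 149.0} r [0.0, 0.0, -3.042]
```

View pics/w17.png

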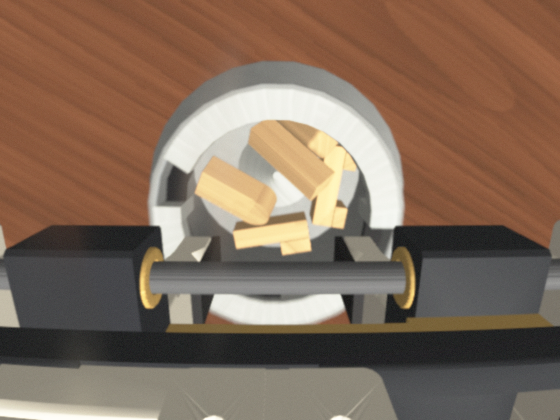

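Call:
step_arm:
  moves:
    - {"rx": 0, "ry": 0, "rz": 0.05, "x": -40, "y": 28, "z": 0, "hand": 76}
    - {"rx": 0, "ry": 0, "rz": 0.1, "x": -85, "y": 60, "z": 0, "hand": 76}
    - {"rx": 0, "ry": 0, "rz": 0.1, "x": -134, "y": 94, "z": 3, "hand": 76}
    - {"rx": 0, "ry": 0, "rz": 0.1, "x": -182, "y": 128, "z": 10, "hand": 76}
    - {"rx": 0, "ry": 0, "rz": 0.1, "x": -229, "y": 161, "z": 25, "hand": 76}
    - {"rx": 0, "ry": 0, "rz": 0.1, "x": -273, "y": 192, "z": 50, "hand": 76}
    - {"rx": 0, "ry": 0, "rz": 0.1, "x": -313, "y": 220, "z": 85, "hand": 76}
    - {"rx": 0, "ry": 0, "rz": 0.1, "x": -340, "y": 239, "z": 130, "hand": 76}
    - {"rx": 0, "ry": 0, "rz": 0.1, "x": -345, "y": 242, "z": 149, "hand": 76}
    - {"rx": 0, "ry": 0, "rz": 0.1, "x": -345, "y": 242, "z": 149, "hand": 76}

```text
time_s: 35.65
eef_pos: [0.643, 0.0514, 0.1083]
orientation: [3.141, -0.003, -2.695]
force: [0.2, -0.7, 1.4]
width: 0.701
```

Run:
```python
from h import *
cam('wrist','w18');to((.6435,.052,.007,-154.4))
```

```text
t 35.7 at [643.8  51.1 110. ] [-1.7998e+02 -2.0000e-02 -1.5446e+02] F [-0.2  0.   0.5] w 0.703 j [ 22.  23. -12.   0. -55. -86.]
{'x': -0.2, 'y': 1.0, 'z': 103.0} r [-0.0, -0.0, -0.001]
```

View pics/w18.png

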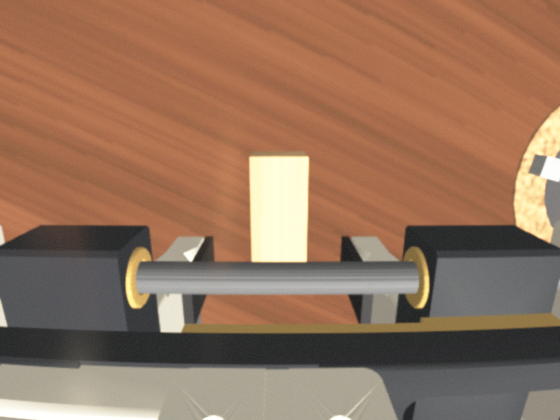

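Call:
step_arm:
  moves:
    - {"rx": 0, "ry": 0, "rz": 0, "x": -2, "y": 1, "z": 50, "hand": 76}
    - {"rx": 0, "ry": 0, "rz": 0, "x": -2, "y": 1, "z": 95, "hand": 76}
    - {"rx": 0, "ry": 0, "rz": 0, "x": -2, "y": 1, "z": 101, "hand": 76}
    - {"rx": 0, "ry": 0, "rz": 0, "x": -2, "y": 1, "z": 101, "hand": 255}
    - {"rx": 0, "ry": 0, "rz": 0, "x": -2, "y": 1, "z": 101, "hand": 255}
    - {"rx": 0, "ry": 0, "rz": 0, "x": -2, "y": 1, "z": 101, "hand": 255}
    - {"rx": 0, "ry": 0, "rz": 0, "x": -2, "y": 1, "z": 101, "hand": 255}
    - {"rx": 0, "ry": 0, "rz": 0, "x": -2, "y": 1, "z": 101, "hand": 255}
  newtons: 40

```text
time_s: 36.7
eef_pos: [0.6464, 0.0538, 0.0108]
orientation: [-3.141, 0.003, -2.695]
force: [-0.6, -0.0, 7.5]
width: 0.455
```

Run:
```python
from h import *
to((.4745,-.335,.26,-154.4))
```

```text
t 36.7 at [646.4  53.8  10.8] [-1.7996e+02  1.7000e-01 -1.5443e+02] F [-0.6 -0.   7.5] w 0.455 j [ 22.  30. -17.   0. -44. -86.]
{'x': 322.1, 'y': -276.7, 'z': -250.0} r [-0.001, 0.003, -0.001]
```

Call:
step_arm:
  moves:
    - {"rx": 0, "ry": 0, "rz": 0, "x": 0, "y": 0, "z": -60, "hand": 255}
    - {"rx": 0, "ry": 0, "rz": 0, "x": 16, "y": -14, "z": -115, "hand": 255}
    - {"rx": 0, "ry": 0, "rz": 0, "x": 42, "y": -36, "z": -164, "hand": 255}
    - {"rx": 0, "ry": 0, "rz": 0, "x": 77, "y": -66, "z": -205, "hand": 255}
    - {"rx": 0, "ry": 0, "rz": 0, "x": 118, "y": -101, "z": -236, "hand": 255}
    - {"rx": 0, "ry": 0, "rz": 0, "x": 163, "y": -140, "z": -250, "hand": 255}
    - {"rx": 0, "ry": 0, "rz": 0, "x": 210, "y": -180, "z": -250, "hand": 255}
    - {"rx": 0, "ry": 0, "rz": 0, "x": 257, "y": -220, "z": -250, "hand": 255}
    - {"rx": 0, "ry": 0, "rz": 0, "x": 304, "y": -260, "z": -250, "hand": 255}
    - {"rx": 0, "ry": 0, "rz": 0, "x": 322, "y": -276, "z": -250, "hand": 255}

```text
time_s: 37.95
eef_pos: [0.4718, -0.3368, 0.2594]
orientation: [-3.141, 0.001, -2.698]
force: [0.1, 0.1, -0.5]
width: 0.451
```

Run:
```python
from h import *
cam('wrist','w19');to((.4745,-.335,.165,-154.4))
```

```text
t 38.0 at [ 471.3 -337.9  259.2] [-1.7996e+02 -1.0000e-02 -1.5462e+02] F [-1.  -1.7  0.2] w 0.452 j [-16.  10.  -9.   0. -71. -48.]
{'x': -4.1, 'y': 1.3, 'z': 94.2} r [-0.001, -0.0, -0.004]
```

View pics/w19.png

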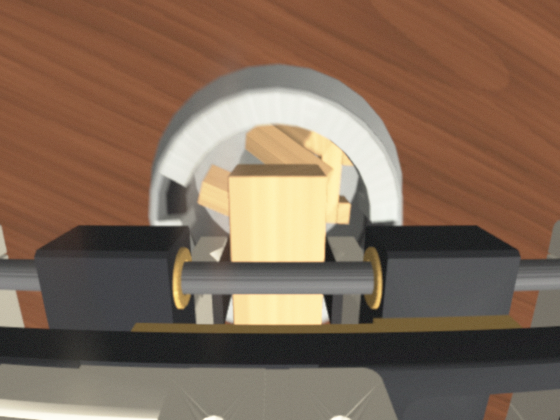

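Call:
step_arm:
  moves:
    - {"rx": 0, "ry": 0, "rz": 0, "x": -6, "y": 1, "z": 45, "hand": 255}
    - {"rx": 0, "ry": 0, "rz": 0, "x": -6, "y": 1, "z": 88, "hand": 255}
    - {"rx": 0, "ry": 0, "rz": 0, "x": -6, "y": 1, "z": 90, "hand": 100}
    - {"rx": 0, "ry": 0, "rz": 0, "x": -6, "y": 1, "z": 90, "hand": 100}
    - {"rx": 0, "ry": 0, "rz": 0, "x": -6, "y": 1, "z": 90, "hand": 100}
    - {"rx": 0, "ry": 0, "rz": 0, "x": -6, "y": 1, "z": 90, "hand": 100}
    - {"rx": 0, "ry": 0, "rz": 0, "x": -6, "y": 1, "z": 40, "hand": 100}
    - {"rx": 0, "ry": 0, "rz": 0, "x": -6, "y": 1, "z": 0, "hand": 100}

```text
time_s: 39.0
eef_pos: [0.4787, -0.3312, 0.261]
orientation: [-3.14, 0.001, -2.696]
force: [0.0, -0.4, -0.2]
width: 0.606
```

Run:
```python
from offs import *
c=cam('wrist','w20');offs('t7');cam('side','s7')
P=cloud(c);r=np.hypot(P[...,0]-.4745,P[...,1]+.335);v=P[...,2][(r<.055)&(c['depth']>0.2)];print('pile max z',np.percentile(v,[50,90,98,100]))
to((.512,.2915,.26,-77),cmd=(.4745,-.335,.259,-154.5))
```

```text
[385. 150.] ctr [ 752. -234.] [61. 92.] long axis 172.0 zt 0.058
[221. 170.] ctr [707. 240.] [61. 64.] long axis 110.7 zt 0.058
pile max z [0.06398792 0.08409436 0.09358224 0.10001517]
t 39.15 at [ 479.8 -331.5  261.9] [-179.75    0.24 -154.44] F [-0.6  0.3  0.2] w 0.607 j [-15.  11.  -8.   0. -71. -49.]
{'x': -303.6, 'y': 549.3, 'z': -1.0} r [-0.0, 0.0, -1.353]
```

View pics/w20.png

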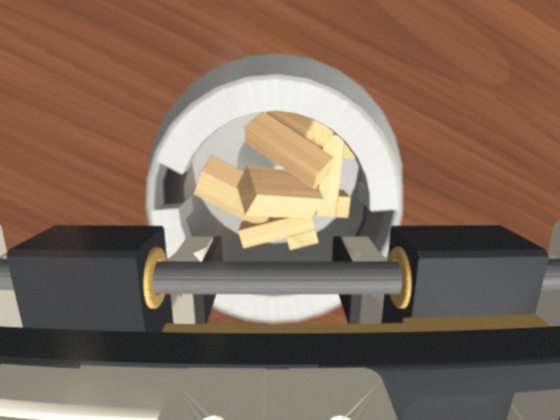

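View pics/t7c.png

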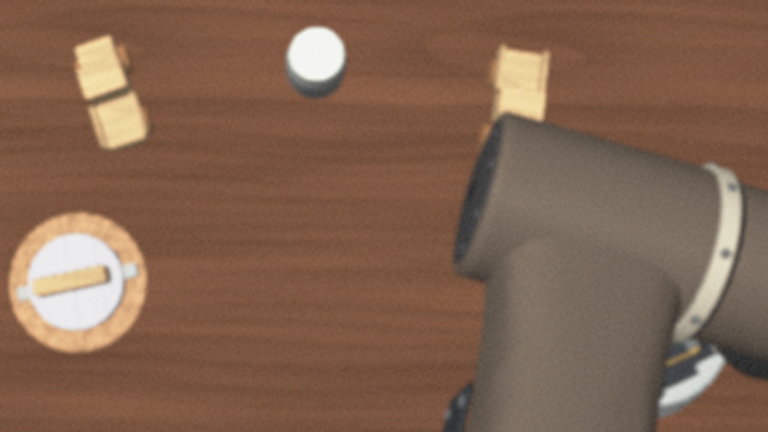

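View pics/s7.png

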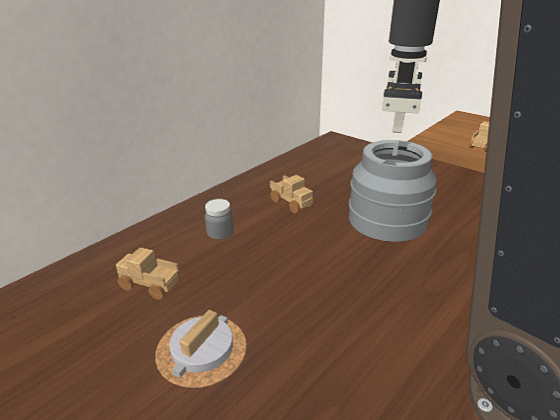

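All six offcuts are in the drum, with the pile top at about 100 mm. The bench is clear, the lid lies centred on the mat, and the trucks and jar are where they were. Now I'll fetch the lid.

Call:
step_arm:
  moves:
    - {"rx": 0, "ry": 0, "rz": -0.15, "x": -28, "y": 52, "z": 0, "hand": 76}
    - {"rx": 0, "ry": 0, "rz": -0.3, "x": -56, "y": 104, "z": 0, "hand": 76}
    - {"rx": 0, "ry": 0, "rz": -0.45, "x": -86, "y": 158, "z": 0, "hand": 76}
    - {"rx": 0, "ry": 0, "rz": -0.6, "x": -116, "y": 213, "z": 0, "hand": 76}
    - {"rx": 0, "ry": 0, "rz": -0.75, "x": -146, "y": 268, "z": 0, "hand": 76}
    - {"rx": 0, "ry": 0, "rz": -0.9, "x": -176, "y": 323, "z": 10, "hand": 76}
    - {"rx": 0, "ry": 0, "rz": -1.05, "x": -206, "y": 378, "z": 20, "hand": 76}
    - {"rx": 0, "ry": 0, "rz": -1.2, "x": -236, "y": 433, "z": 35, "hand": 76}
    - {"rx": 0, "ry": 0, "rz": -1.35, "x": -264, "y": 485, "z": 50, "hand": 76}
    - {"rx": 0, "ry": 0, "rz": -1.35, "x": -290, "y": 534, "z": 61, "hand": 76}

```text
time_s: 40.4
eef_pos: [0.5093, 0.2778, 0.1966]
orientation: [3.141, -0.0, -1.343]
force: [1.2, 0.3, 1.0]
width: 0.703
```

Run:
```python
from h import *
to((.5114,.2904,.11,-76.9))
```

```text
t 40.4 at [509.3 277.8 196.6] [ 1.7996e+02 -2.0000e-02 -7.6960e+01] F [1.2 0.3 1. ] w 0.703 j [ 48.  13. -14.  -0. -63. -35.]
{'x': -11.8, 'y': -4.9, 'z': 86.6} r [0.001, -0.0, -0.001]
```

Call:
step_arm:
  moves:
    - {"rx": 0, "ry": 0, "rz": 0, "x": -12, "y": -5, "z": 40, "hand": 76}
    - {"rx": 0, "ry": 0, "rz": 0, "x": -12, "y": -5, "z": 86, "hand": 76}
    - {"rx": 0, "ry": 0, "rz": 0, "x": -12, "y": -5, "z": 86, "hand": 76}
    - {"rx": 0, "ry": 0, "rz": 0, "x": -12, "y": -5, "z": 86, "hand": 76}

```text
time_s: 40.9
eef_pos: [0.5129, 0.289, 0.113]
orientation: [-3.14, 0.0, -1.346]
force: [0.4, 0.2, 0.6]
width: 0.703
```

Run:
```python
from h import *
cam('wrist','w21');to((.5114,.2904,.0295,-76.9))
```

```text
t 40.95 at [513.3 289.3 113.6] [-1.7986e+02  6.0000e-02 -7.7100e+01] F [-0.1 -0.8 -0. ] w 0.701 j [ 48.  18. -19.   0. -53. -36.]
{'x': -1.4, 'y': 1.8, 'z': 84.1} r [-0.003, 0.001, -0.004]
```

View pics/w21.png

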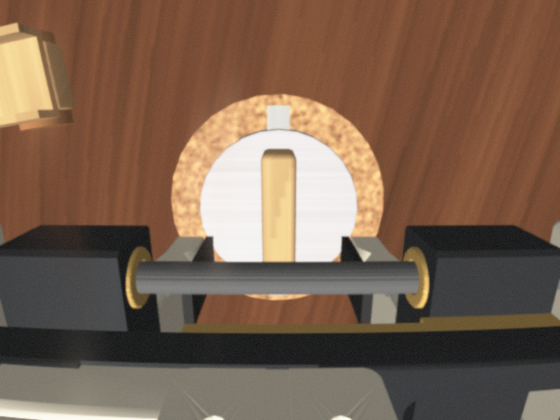

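Call:
step_arm:
  moves:
    - {"rx": 0, "ry": 0, "rz": 0, "x": -1.5, "y": 1.5, "z": 40, "hand": 76}
    - {"rx": 0, "ry": 0, "rz": 0, "x": -1.5, "y": 1.5, "z": 75, "hand": 76}
    - {"rx": 0, "ry": 0, "rz": 0, "x": -1.5, "y": 1.5, "z": 82, "hand": 76}
    - {"rx": 0, "ry": 0, "rz": 0, "x": -1.5, "y": 1.5, "z": 82, "hand": 76}

```text
time_s: 41.45
eef_pos: [0.5112, 0.2904, 0.0311]
orientation: [-3.14, 0.001, -1.346]
force: [0.4, -0.1, 0.3]
width: 0.704
```

Run:
```python
from h import *
to((.5114,.2904,.0295,-76.9))
```

```text
t 41.45 at [511.2 290.4  31.1] [-1.7991e+02  4.0000e-02 -7.7110e+01] F [ 0.4 -0.1  0.3] w 0.704 j [ 49.  24. -24.   0. -43. -36.]
{'x': -0.0, 'y': -0.2, 'z': 1.6} r [-0.002, 0.001, -0.004]
```

Call:
step_arm:
  moves:
    - {"rx": 0, "ry": 0, "rz": 0, "x": 0, "y": 0, "z": 1, "hand": 255}
    - {"rx": 0, "ry": 0, "rz": 0, "x": 0, "y": 0, "z": 1, "hand": 255}
    - {"rx": 0, "ry": 0, "rz": 0, "x": 0, "y": 0, "z": 1, "hand": 255}
    - {"rx": 0, "ry": 0, "rz": 0, "x": 0, "y": 0, "z": 1, "hand": 255}
    - {"rx": 0, "ry": 0, "rz": 0, "x": 0, "y": 0, "z": 1, "hand": 255}
    - {"rx": 0, "ry": 0, "rz": 0, "x": 0, "y": 0, "z": 1, "hand": 255}
    - {"rx": 0, "ry": 0, "rz": 0, "x": 0, "y": 0, "z": 1, "hand": 255}
    - {"rx": 0, "ry": 0, "rz": 0, "x": 0, "y": 0, "z": 1, "hand": 255}
  newtons: 50

```text
time_s: 42.45
eef_pos: [0.5106, 0.29, 0.0288]
orientation: [-3.141, 0.0, -1.346]
force: [0.7, 0.4, 2.9]
width: 0.247
```

Run:
```python
from h import *
to((.4747,-.3357,.27,-76.9))
```

```text
t 42.45 at [510.6 290.   28.8] [-1.7998e+02  1.0000e-02 -7.7100e+01] F [0.7 0.4 2.9] w 0.247 j [ 49.  24. -24.   0. -42. -36.]
{'x': 601.9, 'y': 174.5, 'z': -241.4} r [-0.0, 0.0, -0.004]
```

Call:
step_arm:
  moves:
    - {"rx": 0, "ry": 0, "rz": 0, "x": 0, "y": 0, "z": -40, "hand": 255}
    - {"rx": 0, "ry": 0, "rz": 0, "x": 0, "y": 0, "z": -95, "hand": 255}
    - {"rx": 0, "ry": 0, "rz": 0, "x": 15, "y": 4, "z": -150, "hand": 255}
    - {"rx": 0, "ry": 0, "rz": 0, "x": 45, "y": 13, "z": -200, "hand": 255}
    - {"rx": 0, "ry": 0, "rz": 0, "x": 85, "y": 25, "z": -235, "hand": 255}
    - {"rx": 0, "ry": 0, "rz": 0, "x": 135, "y": 39, "z": -245, "hand": 255}
    - {"rx": 0, "ry": 0, "rz": 0, "x": 190, "y": 55, "z": -245, "hand": 255}
    - {"rx": 0, "ry": 0, "rz": 0, "x": 245, "y": 71, "z": -245, "hand": 255}
    - {"rx": 0, "ry": 0, "rz": 0, "x": 300, "y": 87, "z": -245, "hand": 255}
    - {"rx": 0, "ry": 0, "rz": 0, "x": 355, "y": 103, "z": -245, "hand": 255}

```text
time_s: 43.7
eef_pos: [0.488, -0.0808, 0.2728]
orientation: [3.14, 0.001, -1.346]
force: [1.1, 0.3, -2.8]
width: 0.246
```

Run:
```python
from h import *
cam('side','s8');to((.4747,-.3357,.27,-76.9))
```

```text
t 43.75 at [486.9 -85.7 272.8] [ 1.7982e+02 -5.0000e-02 -7.7230e+01] F [ 0.1 -4.  -2.7] w 0.248 j [ 13.   2. -17.   0. -71.  -0.]
{'x': 241.1, 'y': 67.1, 'z': 3.2} r [0.003, -0.001, -0.006]
```

View pics/s8.png

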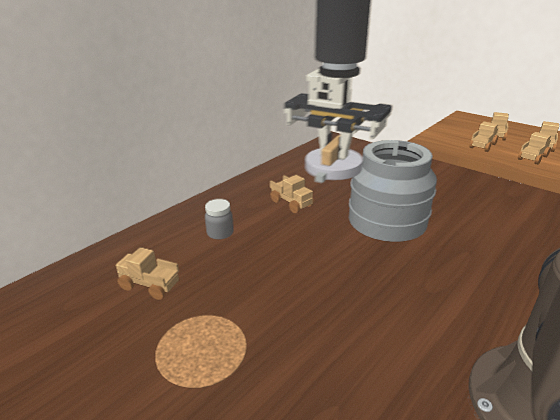

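Call:
step_arm:
  moves:
    - {"rx": 0, "ry": 0, "rz": 0, "x": 55, "y": 15, "z": 3, "hand": 255}
    - {"rx": 0, "ry": 0, "rz": 0, "x": 110, "y": 31, "z": 3, "hand": 255}
    - {"rx": 0, "ry": 0, "rz": 0, "x": 165, "y": 46, "z": 3, "hand": 255}
    - {"rx": 0, "ry": 0, "rz": 0, "x": 215, "y": 60, "z": 3, "hand": 255}
    - {"rx": 0, "ry": 0, "rz": 0, "x": 241, "y": 67, "z": 3, "hand": 255}
    - {"rx": 0, "ry": 0, "rz": 0, "x": 241, "y": 67, "z": 3, "hand": 255}
    - {"rx": 0, "ry": 0, "rz": 0, "x": 241, "y": 67, "z": 3, "hand": 255}

```text
time_s: 44.62
eef_pos: [0.4772, -0.3285, 0.2697]
orientation: [3.14, 0.001, -1.346]
force: [-0.2, 0.3, -2.5]
width: 0.243
```

Run:
```python
from h import *
cam('wrist','w22');to((.4747,-.3357,.223,-76.9))
```

```text
t 44.67 at [ 477.4 -328.2  270.1] [ 1.7996e+02  5.0000e-02 -7.7090e+01] F [ 0.4 -0.4 -3.2] w 0.249 j [-15.  10.  -8.  -0. -72.  28.]
{'x': 6.7, 'y': 4.3, 'z': 47.0} r [0.001, 0.001, -0.003]
```

View pics/w22.png

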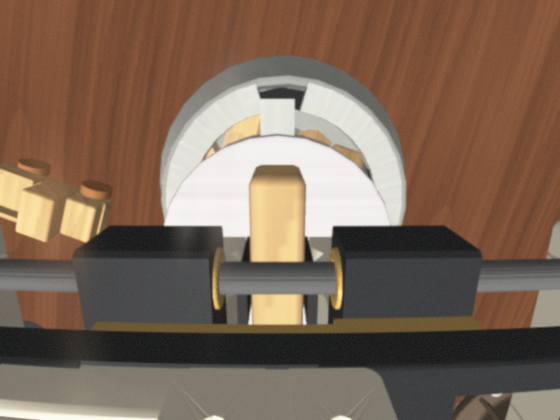

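Call:
step_arm:
  moves:
    - {"rx": 0, "ry": 0, "rz": 0, "x": 7, "y": 4, "z": 15, "hand": 255}
    - {"rx": 0, "ry": 0, "rz": 0, "x": 7, "y": 4, "z": 36, "hand": 255}
    - {"rx": 0, "ry": 0, "rz": 0, "x": 7, "y": 4, "z": 36, "hand": 255}
    - {"rx": 0, "ry": 0, "rz": 0, "x": 7, "y": 4, "z": 36, "hand": 255}
    - {"rx": 0, "ry": 0, "rz": 0, "x": 7, "y": 4, "z": 36, "hand": 255}

```text
time_s: 45.3
eef_pos: [0.4757, -0.3369, 0.2354]
orientation: [-3.14, -0.001, -1.345]
force: [-0.9, -1.1, -3.1]
width: 0.248
```

Run:
```python
from h import *
cam('wrist','w23');to((.4747,-.3357,.21,-76.9))
```

```text
t 45.35 at [ 475.6 -336.8  235.3] [-1.7994e+02 -4.0000e-02 -7.7090e+01] F [ 0.3 -0.8 -2.7] w 0.249 j [-16.  12. -11.   0. -68.  29.]
{'x': -1.3, 'y': 0.7, 'z': 25.3} r [-0.001, -0.001, -0.003]
```

View pics/w23.png

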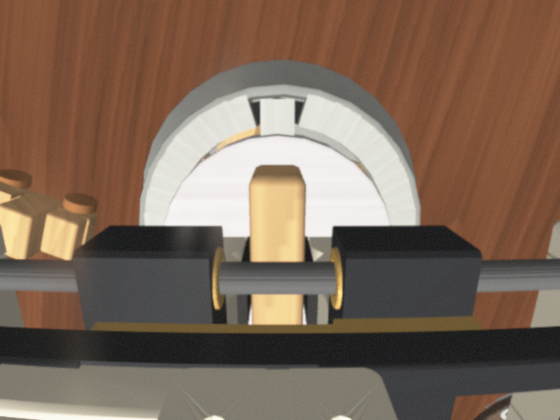

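Call:
step_arm:
  moves:
    - {"rx": 0, "ry": 0, "rz": 0, "x": -1.5, "y": 0.5, "z": 5, "hand": 255}
    - {"rx": 0, "ry": 0, "rz": 0, "x": -1.5, "y": 0.5, "z": 10, "hand": 255}
    - {"rx": 0, "ry": 0, "rz": 0, "x": -1.5, "y": 0.5, "z": 15, "hand": 255}
    - {"rx": 0, "ry": 0, "rz": 0, "x": -1.5, "y": 0.5, "z": 20, "hand": 255}
    - {"rx": 0, "ry": 0, "rz": 0, "x": -1.5, "y": 0.5, "z": 20, "hand": 255}

```text
time_s: 45.98
eef_pos: [0.4742, -0.3353, 0.2139]
orientation: [3.141, 0.001, -1.346]
force: [-1.0, -1.2, -3.0]
width: 0.245
```

No contact so far, and the lugs are in the notches (underside about 189 mm). Pushing down.

Call:
step_arm:
  moves:
    - {"rx": 0, "ry": 0, "rz": 0, "x": 0, "y": 0, "z": 5, "hand": 255}
    - {"rx": 0, "ry": 0, "rz": 0, "x": 0, "y": 0, "z": 10, "hand": 255}
    - {"rx": 0, "ry": 0, "rz": 0, "x": 0, "y": 0, "z": 15, "hand": 255}
    - {"rx": 0, "ry": 0, "rz": 0, "x": 0, "y": 0, "z": 20, "hand": 255}
    - {"rx": 0, "ry": 0, "rz": 0, "x": 0, "y": 0, "z": 21, "hand": 255}
    - {"rx": 0, "ry": 0, "rz": 0, "x": 0, "y": 0, "z": 21, "hand": 255}

```text
time_s: 46.72
eef_pos: [0.4748, -0.3357, 0.1942]
orientation: [-3.141, -0.001, -1.345]
force: [-1.5, 1.4, 5.9]
width: 0.25
```

Run:
```python
from h import *
cam('wrist','w24');to((.4747,-.3357,.193,-76.9))
```

```text
t 46.77 at [ 474.9 -335.7  194.3] [-1.7995e+02 -6.0000e-02 -7.7090e+01] F [-0.7  1.2  5.7] w 0.25 j [-16.  13. -14.   0. -63.  29.]
{'x': -0.0, 'y': 0.2, 'z': 1.3} r [-0.001, -0.001, -0.003]
```

View pics/w24.png

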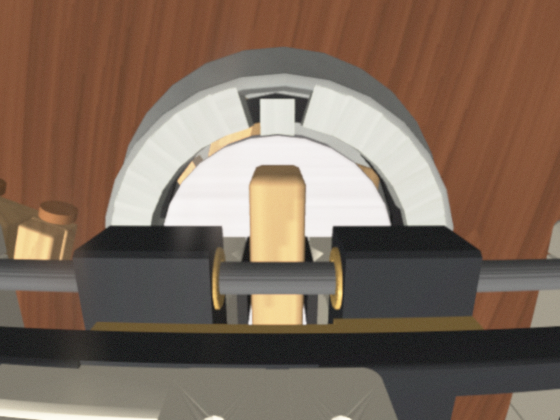

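Call:
step_arm:
  moves:
    - {"rx": 0, "ry": 0, "rz": 0, "x": 0, "y": 0, "z": 2, "hand": 255}
    - {"rx": 0, "ry": 0, "rz": 0.17, "x": 0, "y": 0, "z": 2, "hand": 255}
    - {"rx": 0, "ry": 0, "rz": 0.34, "x": 0, "y": 0, "z": 2, "hand": 255}
    - {"rx": 0, "ry": 0, "rz": 0.51, "x": 0, "y": 0, "z": 2, "hand": 255}
    - {"rx": 0, "ry": 0, "rz": 0.68, "x": 0, "y": 0, "z": 2, "hand": 255}
    - {"rx": 0, "ry": 0, "rz": 0.85, "x": 0, "y": 0, "z": 2, "hand": 255}
    - {"rx": 0, "ry": 0, "rz": 1.02, "x": 0, "y": 0, "z": 2, "hand": 255}
    - {"rx": 0, "ry": 0, "rz": 1.19, "x": 0, "y": 0, "z": 2, "hand": 255}
    - {"rx": 0, "ry": 0, "rz": 1.36, "x": 0, "y": 0, "z": 2, "hand": 255}
    - {"rx": 0, "ry": 0, "rz": 1.4, "x": 0, "y": 0, "z": 2, "hand": 255}

```text
time_s: 48.02
eef_pos: [0.4753, -0.3361, 0.1927]
orientation: [-3.139, 0.001, -2.748]
force: [0.4, 0.4, 6.5]
width: 0.245
```

Run:
```python
from h import *
cam('wrist','w25');to((.4747,-.3357,.205,-157.0));print(readout.read_state()['ft_torque'])
```

```text
t 48.08 at [ 475.4 -336.1  192.7] [-1.7986e+02  8.0000e-02 -1.5750e+02] F [-0.2  0.2  5.8] w 0.252 j [-16.  13. -14.   0. -62. -52.]
{'x': 0.5, 'y': 0.6, 'z': -12.3} r [-0.002, 0.001, -0.009]
[ 0.09425999 -0.00727196  0.0250794 ]
```

View pics/w25.png

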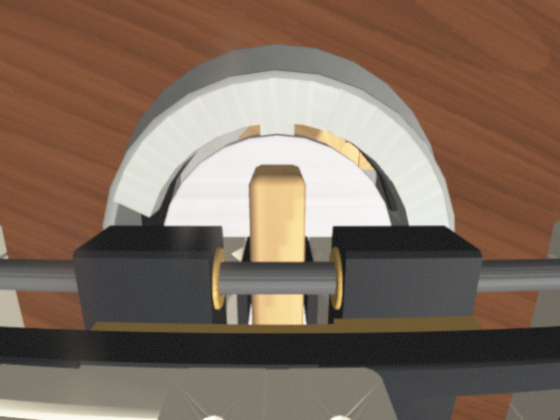

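Call:
step_arm:
  moves:
    - {"rx": 0, "ry": 0, "rz": 0, "x": 0, "y": 0, "z": -4, "hand": 255}
    - {"rx": 0, "ry": 0, "rz": 0, "x": 0, "y": 0, "z": -8, "hand": 255}
    - {"rx": 0, "ry": 0, "rz": 0, "x": 0, "y": 0, "z": -12, "hand": 255}
    - {"rx": 0, "ry": 0, "rz": 0, "x": 0, "y": 0, "z": -13, "hand": 255}
    - {"rx": 0, "ry": 0, "rz": 0, "x": 0, "y": 0, "z": -13, "hand": 255}

```text
time_s: 48.7
eef_pos: [0.4745, -0.3354, 0.2045]
orientation: [-3.142, 0.0, -2.746]
force: [0.9, -1.3, 3.0]
width: 0.247
```

Run:
```python
from h import *
to((.4747,-.3357,.205,-157.0));print(readout.read_state()['ft_torque'])
```

```text
t 48.7 at [ 474.5 -335.4  204.5] [-1.8000e+02  1.0000e-02 -1.5732e+02] F [ 0.9 -1.3  3. ] w 0.247 j [-16.  13. -13.  -0. -64. -51.]
{'x': -0.0, 'y': -0.4, 'z': -0.5} r [-0.0, 0.0, -0.006]
[-0.26541569 -0.61078762  0.01216169]
```

Call:
step_arm:
  moves:
    - {"rx": 0, "ry": 0, "rz": 0, "x": 0, "y": 0, "z": 0, "hand": 60}
    - {"rx": 0, "ry": 0, "rz": 0, "x": 0, "y": 0, "z": 0, "hand": 60}
    - {"rx": 0, "ry": 0, "rz": 0, "x": 0, "y": 0, "z": 0, "hand": 60}
    - {"rx": 0, "ry": 0, "rz": 0, "x": 0, "y": 0, "z": 0, "hand": 60}
    - {"rx": 0, "ry": 0, "rz": 0, "x": 0, "y": 0, "z": 0, "hand": 60}
    - {"rx": 0, "ry": 0, "rz": 0, "x": 0, "y": 0, "z": 0, "hand": 60}
    - {"rx": 0, "ry": 0, "rz": 0, "x": 0, "y": 0, "z": -50, "hand": 60}
    - {"rx": 0, "ry": 0, "rz": 0, "x": 0, "y": 0, "z": -105, "hand": 60}
    - {"rx": 0, "ry": 0, "rz": 0, "x": -70, "y": 0, "z": -155, "hand": 60}
    - {"rx": 0, "ry": 0, "rz": 0, "x": -70, "y": 0, "z": -155, "hand": 60}

```text
time_s: 49.95
eef_pos: [0.5411, -0.308, 0.3623]
orientation: [-3.139, 0.003, -2.745]
force: [0.4, -0.6, -0.9]
width: 0.763
```

Run:
```python
from h import *
c=cam('wrist','w26');s=cam('side','s26')
to()
cv2.imwrite('pics/w26c.png',cv2.resize(c['color'][0:270,110:450,::-1],None,fx=2.2,fy=2.2,interpolation=cv2.INTER_CUBIC))
cv2.imwrite('pics/s26c.png',np.hstack([cv2.resize(load(n)['color'][125:205,345:440,::-1],None,fx=4,fy=4,interpolation=cv2.INTER_CUBIC) for n in('side0','s26')]))
def zs(c):
    P=cloud(c);r=np.hypot(P[...,0]-.4745,P[...,1]+.335);z=P[...,2];d=c['depth']>.1
    h=(r<.008)&d&(z>.2); ring=(r>.066)&(r<.08)&d&(z>.18); plug=(r>.03)&(r<.055)&d&(z>.15)&(z<.22)
    return [round(float(np.median(z[m])),4) for m in(h,plug,ring)]
print(zs(load('w2')),zs(c))
```

```text
t 50.05 at [ 541.1 -307.9  360.8] [-1.7991e+02  1.0000e-01 -1.5724e+02] F [ 0.3 -0.7 -0.8] w 0.764 j [-12.  12.   7.   0. -84. -56.]
[0.2362, 0.2023, 0.2005] [0.2363, 0.2023, 0.2007]
```

View pics/w26c.png

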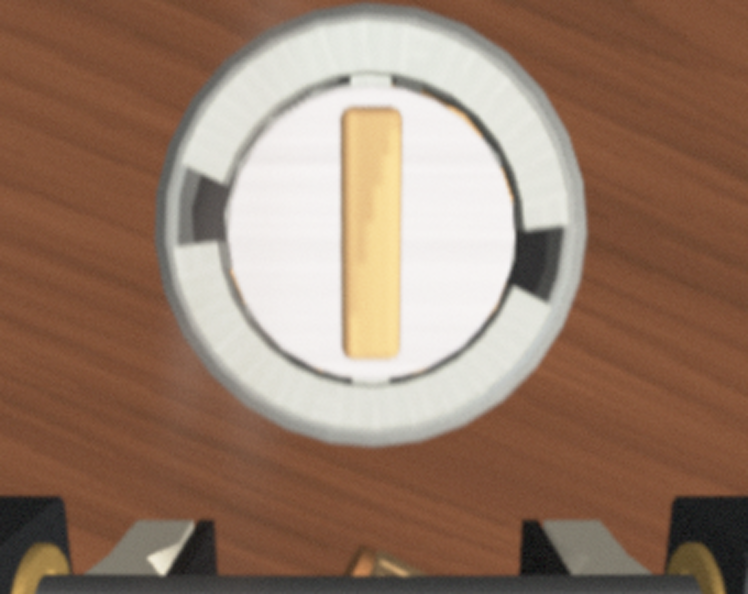

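View pics/s26c.png

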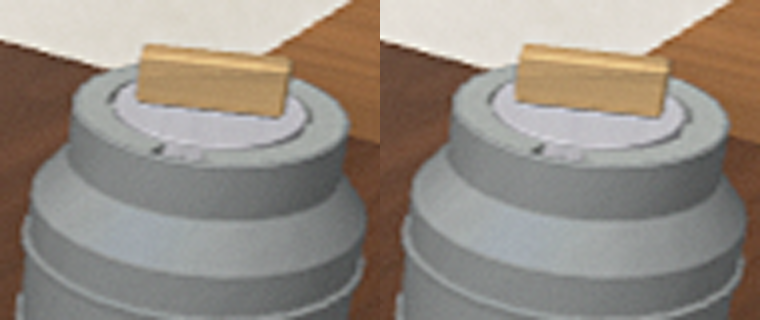

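View pics/s26.png

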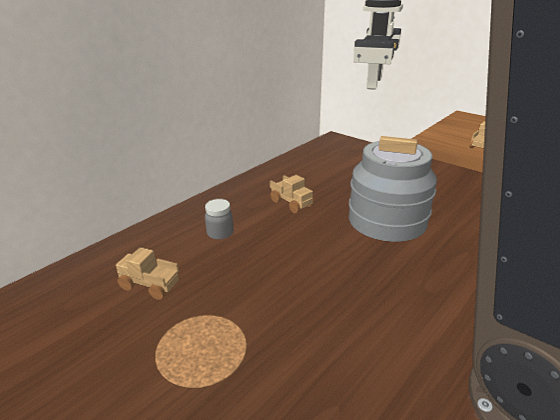

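The lid's height (0.236, 0.202 and 0.201 m for handle, plug and collar), turn and lugs all match the locked view from the start. The bench is clear, and the trucks and jar look unmoved. Handing in.

```bash
python3 -c "
from plant import ticket
print(ticket.close_job())"
```

```text
the job is handed in; nothing more can be done
None
```

The job is done and handed in at about 50 s on the robot's clock. I unlocked the lid and laid it handle up on the middle of the mat. All six offcuts went into the drum one at a time. I then put the lid back in the notches, pushed it down, turned it a quarter turn clockwise and let it rise.

- **Lid:** the last wrist depth readings match the locked start to within 0.2 mm: handle top 236 mm, plug top 202 mm and collar 201 mm. The turn also matches to within about 0.2°, with the lugs under the collar away from the notches. I did not tug the lid to test the lock.
- **Offcuts:** the pile topped out at about 100 mm, well below the lid.
- **Bench:** the last side view shows the bench clear, with both trucks and the jar where they started.
- **Things that went wrong:** the first move call was refused as "bad value" because I had left out fields, and nothing moved. One two-view check on the slat's ends failed because I had matched the wrong ends, so I used its centre instead. Setting the lid on the mat pressed with about 20 N. I saw no knocked offcut and no slackened grip.

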